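# Rinse the glue brush and put the craft supplies away

## Robot

A 6-joint arm with a two-finger parallel gripper is mounted at the origin on the work surface. World frame = base frame: x ahead of the robot, y to its left, z up, the work surface at z = 0. Lengths are in m, angles in degrees, forces in N, time in s.
With the tool pointing down it reaches from about 0.4 to 0.825 m from the base axis. Payload 7 kg.
Tool frame: the origin (TCP) lies on the centre line of the jaws, within the pads' length; the fingertips stand 19 mm ahead of it and the grasp point (between the pads) is the TCP (r.tips_ahead is the distance from the TCP to the fingertips, in m); z points along the fingers, y is the line along which they close (so a half turn about z gives the same grasp; the last joint's range is limited). The gripper opens to 88 mm and grips with 3 to 60 N. Pads are 19 mm wide; open, the fingers measure 130 mm over their backs; the gripper's body (78 mm by 193 mm) begins 47 mm behind the grasp point.
Start: joints at [-47.321, 20.546, 0.682, 0, -70.136, -16.507], TCP at [0.298, -0.606, 0.222] pointing down, gripper open.
Joint ranges: [-176.03, 176.03], [-82.01, 121.73], [-58.28, 71.71], [-173.87, 95.51], [-174.79, -0.11], [-173.66, 173.66]. Speed limits (degrees/s): [136.94, 136.94, 172.46, 180, 180, 180].

## Interface

Orientations are given as [roll, pitch, yaw] about the fixed x, y, z axes, in that order (R = Rz(yaw) Ry(pitch) Rx(roll)).
In Python, from plant import r, viewer, close_job gives the robot as it stands. The module is installed in compiled form; this text tells all that it offers.
- The arm moves only by the tool arm_command, never from a script. Its arguments are lists of equal length, an entry for each row: "travel": the shift along the world's x, y, z scaled (see below), a list of three; "delta_rot": the turn, a rotation vector about the world's x, y, z scaled (see below), a list of three. In form: {"travel": [[dx, dy, dz], ...], "delta_rot": [[rx, ry, rz], ...]}. A call has 1 to 20 rows; each row is the pose to reach, as a shift and turn from the pose commanded when the call began; what a row does not reach only later rows make up. The controller multiplies each number of a shift by 0.5 m and each number of a turn by 90 degrees. A row lasts 1/8 s, in which the tool goes at most 62.5 mm and 10.7 degrees, less where a joint would pass 70% of its speed; a pose out of reach is approached as far as the arm can. A call with a number of a shift or a turn outside -1 to 1 is refused whole. A call with a gripper value outside its range is refused whole. "grip" is the opening, from 0 (shut) to 1 (fully open), set as the call begins (left out, the last holds). The fingers move at their own pace and stop on an object; "newtons" is the grip in N (left out, the last holds). Time passes only in rows, so rows that repeat a pose let the fingers close. It gives the time, the measured TCP pose, the force, the opening and the grip force at its end, in the units of the state.
- r.get_state(): the state, without advancing time (a new reading comes with each control period).
- viewer.capture(name): name is "side" or "top" or "wrist"; returns a dict with "img" (384x512x3 uint8, red, green, blue), "camera_matrix" (3x3 intrinsics, pixels), "R" (3x3) and "t" (3): a world point X has camera coordinates R X + t; the wrist camera has in their place "mount" (4x4, takes a point from camera to tool coordinates, whose origin is the TCP and whose axes are the flange's). Camera axes: x right, y down, z forward; pixel columns grow to the right and rows downward; lengths in m; the calibration is good to about 2 mm. A picture is of the moment at which its call begins: read the wrist's pose just before it. There is no depth.
- close_job(): hands the job in; it is judged then, once.
The state is a dict: "time_s": time; "joints": joint angles; "qd": joint speeds; "joint_torque": joint torques, N m; "tcp_pos": TCP position; "eef_rot": TCP orientation; "contact_force": force on the tool from outside, world axes, zero at the start; "moment": the same for the moment, N m; "gripper_width": finger opening in m; "gripper_force": force on a finger pad.
Only numpy, scipy, OpenCV 4.12 (cv2) and the standard library are available. Lean on these libraries where they do the work, as an engineer would, in place of code of your own. Each camera call takes 0.05 s, during which the arm holds its last target. There are 200 camera calls.

## Task

Take the glue brush out of its sloped holder, dip its bristles right into the open cup without a handle, and drop the brush back into the same holder. Then put the cord spool into the sloped holder with the round pocket and the square bottle into the one with the square pocket, each upright and fully down on the pocket's floor. Do not shift or tip the cup, and leave the other things on the table where they are.

Things in the scene. Friction and masses are not known exactly. Their poses are not given: they have to be found in the camera images.
- brush: glue brush, round, 160 mm long, standing bristles down in the bore of its holder and sticking 80 mm out of it; bristles 26 mm long and up to 14 mm thick, then a steel ferrule 15 mm thick up to 58 mm, then a wooden handle 16 mm thick. Origin at the bristle tip, z along the handle towards its top
- brush_tip (a point): the bristle tip of the brush (same as its origin)
- spool: full spool of dark cord with two white flanges, a cylinder 47 mm in diameter (45 mm over the cord) and 80 mm tall, standing upright on the table. Origin at the centre of its underside, z up
- bottle: square bottle, body 44 x 44 mm and 66 mm tall with sides along its x and y, on top a round cap 30 mm in diameter and 14 mm tall (80 mm in all). Origin at the centre of its underside, z up
- cup: plain open cup without a handle, rim 84 mm in diameter, wall 4 mm, 60 mm tall, narrowing towards the foot, inner floor about 5 mm up; stands loose on the table. Origin at the centre of its underside, z up
- bore_holder: the brush's holder, fixed: white block 76 x 84 x 94 mm on a foot, its pocket axis leaning 30 degrees from vertical towards the robot. Origin: centre of the block's sloped underside; z along the pocket axis, out of the mouth (mouth face at z = 94 mm); y along the row. Round bore 26 mm in diameter, 80 mm deep. The three holders differ only in their pockets; in a row 110 mm apart, any order
- bore_floor (a point): centre of the floor of the brush's bore (axes as the holder)
- round_holder: holder with the round pocket, fixed: white block 76 x 84 x 94 mm on a foot, its pocket axis leaning 30 degrees from vertical towards the robot. Origin: centre of the block's sloped underside; z along the pocket axis, out of the mouth (mouth face at z = 94 mm); y along the row. Pocket 54 mm in diameter, 38 mm deep
- round_floor (a point): centre of the floor of the round pocket (axes as the holder)
- square_holder: holder with the square pocket, fixed: white block 76 x 84 x 94 mm on a foot, its pocket axis leaning 30 degrees from vertical towards the robot. Origin: centre of the block's sloped underside; z along the pocket axis, out of the mouth (mouth face at z = 94 mm); y along the row. Pocket 54 x 54 mm with sides along x and y, 38 mm deep
- square_floor (a point): centre of the floor of the square pocket (axes as the holder)
- tape: bystander: cardboard tape roll lying flat, 60 mm in diameter, 20 mm tall. Origin centre of underside
- screwdriver: bystander: screwdriver lying on the table, 150 mm long. Origin under its middle, x along it
- mug: bystander: white mug with a handle, 84 mm in diameter, 85 mm tall. Origin centre of underside
- jar: bystander: small closed jar, 48 mm in diameter, 55 mm tall. Origin centre of underside
- reel: bystander: low reel of dark cord lying flat, 60 mm in diameter, 26 mm tall (not the tall spool). Origin centre of underside
- marker: bystander: square marker pen lying on the table, 130 mm long, 16 mm thick. Origin under its middle, x along it
- pliers: bystander: pliers lying flat, 140 mm long, 16 mm tall. Origin under the pivot

How it is judged (in metres and radians):
On the way, in this order (a step that is already met when the one before it is completed fails the run):
1. the bristles are dipped into the cup, the tip at least 22 mm below the rim (horizontal distance between brush_tip and cup below 0.038 m and z of brush_tip in the frame of cup between 0 and 0.038 m), for 0.2 s.
2. the brush is back in its bore, fully down and let go (distance between brush and bore_floor below 0.016 m and z of brush in the frame of bore_floor below 0.006 m and angle between the z axis of brush and the z axis of bore_holder, either way round below 0.26 rad and contact force between the fingers and brush below 0.1 N and linear speed of brush below 0.02 m/s), for 0.2 s.
3. then the first of the spool and the bottle stands in its own pocket, fully down and let go (all of step 2 and ((distance between spool and round_floor below 0.016 m and z of spool in the frame of round_floor below 0.006 m and angle between the z axis of spool and the z axis of round_holder, either way round below 0.26 rad and contact force between the fingers and spool below 0.1 N and linear speed of spool below 0.02 m/s) or (distance between bottle and square_floor below 0.016 m and z of bottle in the frame of square_floor below 0.006 m and angle between the z axis of bottle and the z axis of square_holder, either way round below 0.26 rad and contact force between the fingers and bottle below 0.1 N and linear speed of bottle below 0.02 m/s))), for 0.2 s.
4. both stand in their pockets, the brush in its bore (all of step 2 and distance between spool and round_floor below 0.016 m and z of spool in the frame of round_floor below 0.006 m and angle between the z axis of spool and the z axis of round_holder, either way round below 0.26 rad and contact force between the fingers and spool below 0.1 N and linear speed of each of spool, bottle below 0.02 m/s and distance between bottle and square_floor below 0.016 m and z of bottle in the frame of square_floor below 0.006 m and angle between the z axis of bottle and the z axis of square_holder, either way round below 0.26 rad and contact force between the fingers and bottle below 0.1 N), for 0.2 s.
At the end, for the whole second after the job is handed in: Brush, spool and bottle stand at rest and let go in the bore, the round pocket and the square pocket: origin within 16 mm of the pocket floor's centre and at most 6 mm above the floor, axis within 15 degrees (0.26 rad) of the pocket's. The cup stands upright within 30 mm of its start (all of step 4 and distance of cup from where it was at the start of the episode below 0.03 m and angle between cup's own z axis and vertical below 0.2 rad); the robot touches nothing.
It fails at once if the cup is shifted by more than 30 mm or tipped by more than 0.35 rad (distance of cup from where it was at the start of the episode above 0.03 m or angle between cup's own z axis and vertical above 0.35 rad).
It fails at once if a bystander is shifted by more than 30 mm (distance of any of tape, screwdriver, mug, jar, pliers, reel, marker from where it was at the start of the episode above 0.03 m).
It also fails if it takes over 72 s, if anything falls off the work surface, if the arm or the gripper's body presses on something with over 40 N, if the wrist force passes 120 N, or if a joint passes its speed limit or range.

## Working session

There is one attempt and no reset: what is moved stays moved. The work goes in short steps, Python scripts to look and compute and a tool call to move; the robot and the scene stay as the last step left them, time stands still between calls to the robot, and variables do not carry over. Pictures are saved under pics/ and viewed, at most 10 in all, crops included, and the job is handed in when it is done.

Besides the shell and the picture viewer there is one more tool, called after ">>>" as a command line: name --argument value ..., lists and objects as JSON in quotes. arm_command: Moves the arm, as the interface text tells. Shifts and turns lie within -1 to 1; 1 stands for 0.5 m of shift or 90 degrees of turn. Its arguments: {"type":"object","properties":{"travel":{"type":"array"},"delta_rot":{"type":"array"},"grip":{"type":"number"},"newtons":{"type":"number"}},"required":["travel","delta_rot"]}

```bash
mkdir -p pics; ls
cat > h.py <<'E'
import numpy as np, cv2, pickle
from plant import r, viewer
from scipy.spatial.transform import Rotation as Ro
def cap(n,f):
    s=r.get_state(); c=viewer.capture(n); c['state']=s
    cv2.imwrite(f'pics/{f}.png',c['img'][:,:,::-1]); pickle.dump(c,open(f'pics/{f}.pkl','wb')); return c
def load(f): return pickle.load(open(f'pics/{f}.pkl','rb'))
def ray(c,u,v):
    d=np.linalg.solve(c['camera_matrix'],[u,v,1.])
    if 'mount' in c:
        s=c['state'];T=np.eye(4);T[:3,:3]=Ro.from_euler('xyz',s['eef_rot'],degrees=True).as_matrix();T[:3,3]=s['tcp_pos']
        T=T@c['mount']; return T[:3,3],T[:3,:3]@d
    return -c['R'].T@c['t'],c['R'].T@d
def onz(c,u,v,z):
    o,d=ray(c,u,v); return (o+d*(z-o[2])/d[2]).round(4)
def proj(c,X):
    p=c['R']@np.array(X)+c['t']; p=c['camera_matrix']@p; return (p[:2]/p[2]).round(1)
def crop(f,u0,v0,u1,v1,k):
    i=cv2.imread(f'pics/{f}.png')[v0:v1,u0:u1]; cv2.imwrite(f'pics/{f}_c{u0}_{v0}.png',cv2.resize(i,None,fx=k,fy=k,interpolation=cv2.INTER_CUBIC))
E
python3 - <<'E'
from h import *
for n in('top','side'):
    c=cap(n,n+'0'); print(n,c['camera_matrix'],c['R'],c['t'])
a=cv2.imread('pics/top0.png');cv2.imwrite('pics/top0x.png',cv2.resize(a,(800,600),interpolation=cv2.INTER_CUBIC))
a=cv2.imread('pics/side0.png');cv2.imwrite('pics/side0x.png',cv2.resize(a,(800,600),interpolation=cv2.INTER_CUBIC))
print(r.get_state())
E
```

```text
pics
top [[474.98295452   0.         253.08921989]
 [  0.         474.98295452 188.12059037]
 [  0.           0.           1.        ]] [[-0.02363025 -0.99915666 -0.03357951]
 [-0.99801911  0.02553566 -0.05749601]
 [ 0.058305    0.03215435 -0.99778085]] [0.03201898 0.59443973 1.20329687]
side [[360.99668812   0.         250.75064345]
 [  0.         360.99668812 195.97288811]
 [  0.           0.           1.        ]] [[-0.99079218 -0.13532413 -0.00427138]
 [-0.09576497  0.72275844 -0.68443357]
 [ 0.09570755 -0.67772237 -0.72906272]] [0.57914342 0.11469999 1.0333967 ]
{'time_s': 0.1, 'joints': array([-4.73193703e+01,  2.05882682e+01,  6.40127884e-01, -1.83954139e-02,
       -7.01362421e+01, -1.65072624e+01]), 'qd': array([-0.04882758, -0.08460634,  0.07935954,  0.00482145,  0.07206597,
        0.06234445]), 'joint_torque': array([-1.87337064e-03, -5.84162343e+01,  2.93749487e+01,  7.01556802e+00,
        1.01473005e-02, -7.04606600e-05]), 'tcp_pos': array([ 0.29752579, -0.60540209,  0.22161213]), 'eef_rot': array([ 1.79914181e+02, -7.39736768e-03, -1.53832890e+02]), 'contact_force': array([-0.23691954,  0.33270852, -0.22734839]), 'moment': array([0.02482868, 0.04414959, 0.00826425]), 'gripper_force': 0.0, 'gripper_width': 0.08748710896018583}
```

View pics/top0x.png

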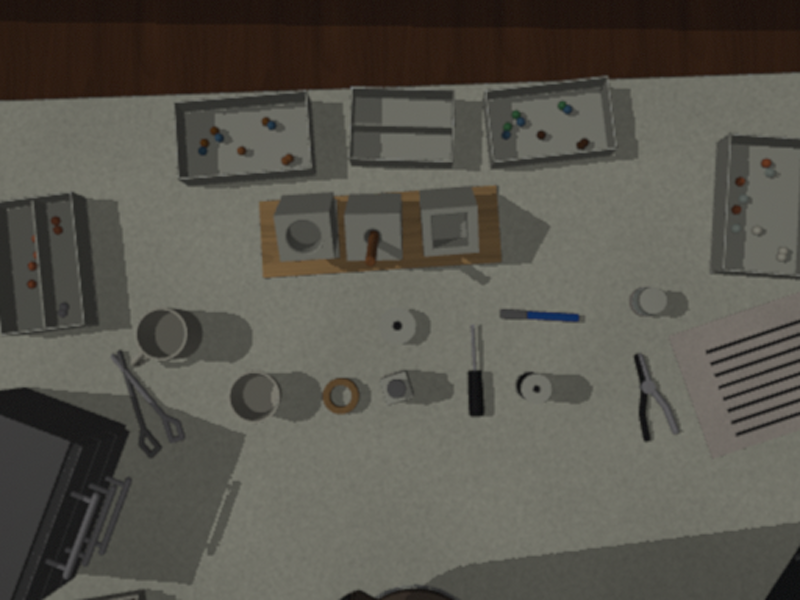

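View pics/side0x.png

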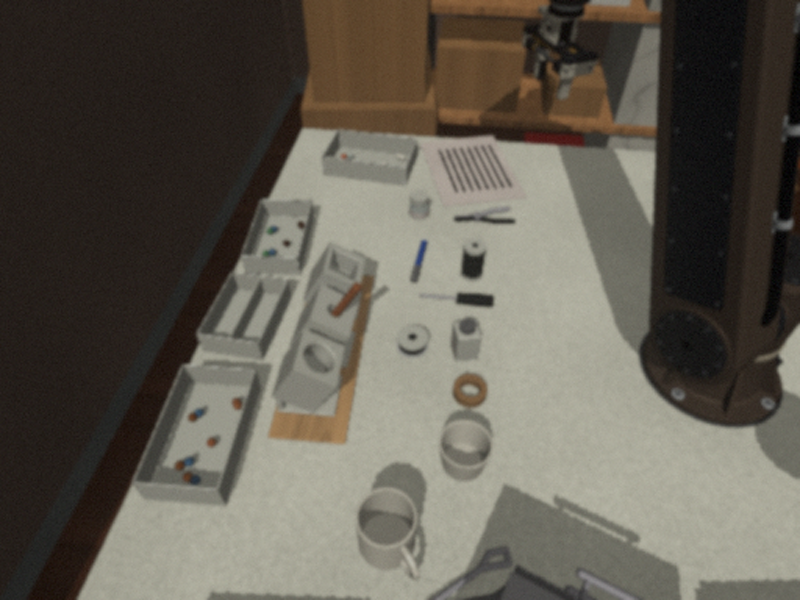

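The top view (800x600) shows the holders in a row: round at (304,235), bore with brush at (372,240), square at (448,230). The cup is at (257,396), bottle at (397,388) and spool at (536,388). The side view agrees. I'll enlarge both for measuring.

Run:
```python
from h import *
crop('top0',140,115,370,285,3.4)
crop('side0',165,145,325,315,3.5)
c=load('top0')
k=1.5625
print('cup',onz(c,257/k,396/k,.06),'bottle',onz(c,398/k,388/k,.08),'spool',onz(c,537/k,388/k,.08),'bore',onz(c,372/k,240/k,.1))
```

```text
cup [0.4362 0.2394 0.06  ] bottle [0.4454 0.0149 0.08  ] spool [ 0.4408 -0.1992  0.08  ] bore [0.6744 0.0489 0.1   ]
```

View pics/top0_c140_115.png

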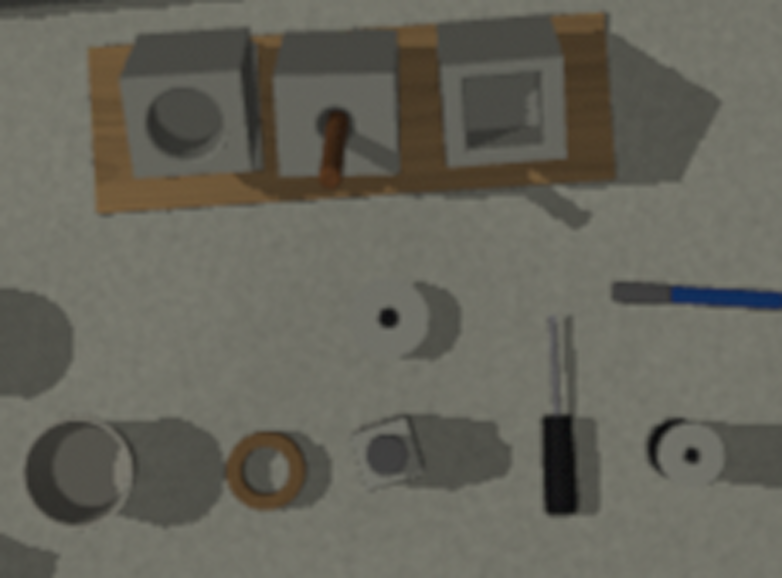

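View pics/side0_c165_145.png

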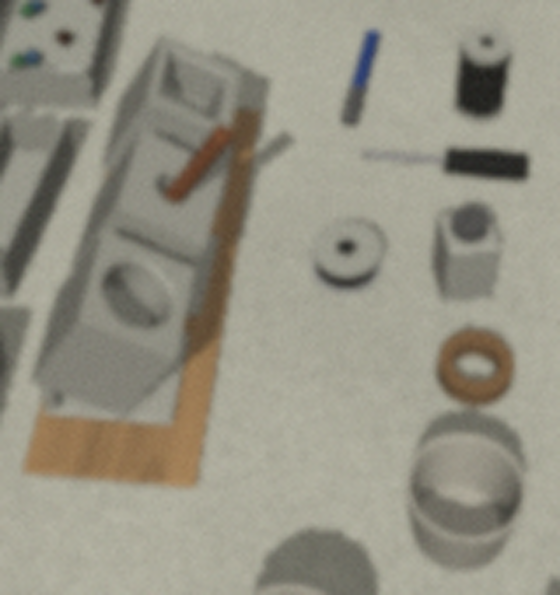

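In the top crop, the mouths are centred at about (185,122), (335,125) and (502,112). The cup rim is centred at (79,471), the bottle cap at (386,455), the spool hole at (692,455), and the brush's top end at (331,182). In the side crop, the brush runs from (172,188) to (225,132). Next I'll fit the holder row from both views.

```bash
cat > fit.py <<'E'
from h import *
from scipy.optimize import least_squares
T,S=load('top0'),load('side0')
tp=lambda u,v:np.array([140+u/3.4,115+v/3.4]); sp=lambda u,v:np.array([165+u/3.5,145+v/3.5])
A=lambda yaw:(Ro.from_euler('z',yaw)*Ro.from_euler('y',-30,degrees=True)).as_matrix()
def raw(c,X):
    p=c['camera_matrix']@(c['R']@X+c['t']); return p[:2]/p[2]
obs=[]
hx,hy=.038,.042
for k,q in {1:[(121,77),(246,70),(257,168),(134,180)],0:[(275,66),(398,60),(399,172),(278,178)],-1:[(440,58),(563,52),(566,158),(447,167)]}.items():
    for (a,b),uv in zip([(hx,hy),(hx,-hy),(-hx,-hy),(-hx,hy)],q): obs.append((T,(a,b+.11*k,0),tp(*uv)))
obs+=[(T,(0,.11,0),tp(185,122)),(T,(0,-.11,0),tp(502,112)),(S,(0,.11,0),sp(138,293)),(S,(0,-.11,0),sp(195,85))]
f=lambda p:np.concatenate([raw(c,p[:3]+A(p[3])@np.array(X))-uv for c,X,uv in obs])
s=least_squares(f,[.68,.05,.1,0],loss='soft_l1')
print('mouth bore',s.x[:3],'yaw',np.degrees(s.x[3])); print(f(s.x).reshape(-1,2).round(1).tolist())
a=A(s.x[3])
def tri(pt,ps):
    o1,d1=ray(T,*pt);o2,d2=ray(S,*ps);M=np.c_[d1,-d2];k=np.linalg.lstsq(M,o2-o1,rcond=None)[0]
    return (o1+k[0]*d1+o2+k[1]*d2)/2,np.linalg.norm(o1+k[0]*d1-o2-k[1]*d2)
t,e=tri(tp(331,178),sp(223,134)); print('brush top',t,e,'in mouth frame',a.T@(t-s.x[:3]),'expected',s.x[:3]+a@[0,0,.08])
print('cup',onz(T,*tp(79.5,471),.06),onz(S,*sp(467,480),.06))
print('bottle',onz(T,*tp(386,455),.08),onz(S,*sp(471,223),.08),'yawpts',[onz(T,*tp(*q),.066) for q in((408,415),(424,473),(358,432),(375,492))])
print('spool',onz(T,*tp(690,455),.08),onz(S,*sp(486,44),.08))
E
python3 fit.py
```

```text
mouth bore [0.68226923 0.04080822 0.11388972] yaw 0.9407937200785705
[[0.0, -0.3], [-1.2, 0.2], [-1.6, 0.9], [0.1, -1.1], [1.3, 0.8], [0.8, 1.0], [2.0, -2.3], [2.9, -2.5], [-0.4, 1.0], [-0.6, 1.2], [-1.4, -0.1], [-1.3, -1.3], [0.7, 0.6], [-0.4, -0.5], [0.5, -0.9], [-0.5, -0.1]]
brush top [0.63416841 0.04660262 0.17593485] 0.0015735037897204988 in mouth frame [-0.01054596  0.0065834   0.07773226] expected [0.64227462 0.04015145 0.18317175]
cup [0.436  0.2421 0.06  ] [0.4356 0.2422 0.06  ]
bottle [0.4442 0.0178 0.08  ] [0.4442 0.0248 0.08  ] yawpts [array([0.4716, 0.0017, 0.066 ]), array([ 0.4298, -0.0088,  0.066 ]), array([0.4602, 0.0381, 0.066 ]), array([0.4169, 0.0268, 0.066 ])]
spool [ 0.4396 -0.1974  0.08  ] [ 0.4401 -0.1937  0.08  ]
```

```bash
cat > p.py <<'E'
import json,os,numpy as np
from scipy.spatial.transform import Rotation as Ro
F='cmd.json'
if not os.path.exists(F): json.dump([[.298,-.606,.222],Ro.from_euler('xyz',[180,0,-153.828],degrees=True).as_quat().tolist()],open(F,'w'))
def cmd(): p,q=json.load(open(F)); return np.array(p),Ro.from_quat(q)
def done(t,d): # log the last row that was sent
    p,R=cmd(); p=p+.5*np.array(t); R=Ro.from_rotvec(np.array(d)*90,degrees=True)*R
    json.dump([p.tolist(),R.as_quat().tolist()],open(F,'w'))
def to(p,R,note=''): # numbers for a target pose
    p0,R0=cmd(); d=(R*R0.inv()).as_rotvec(degrees=True); t=np.array(p)-p0
    print(note,(t/.5).round(4).tolist(),(d/90).round(4).tolist(),'rows',max(np.linalg.norm(t)/.0625,np.linalg.norm(d)/10.7).round(1))
def tool(z,y): # orientation from z (along the fingers) and y (closing line)
    z=np.array(z,float);z/=np.linalg.norm(z);y=np.array(y,float);y-=z*(y@z);y/=np.linalg.norm(y)
    return Ro.from_matrix(np.c_[np.cross(y,z),y,z])
def hold(yaw=.94):
    a=(Ro.from_euler('z',yaw,degrees=True)*Ro.from_euler('y',-30,degrees=True)).as_matrix(); return tool(-a[:,2],-a[:,0]),a
E
python3 - <<'E'
from p import *
R,a=hold(); to(np.array([.682,.041,.114])+a@[0,0,.25],R)
E
```

```text
[0.518, 1.2899, 0.217] [-0.1833, -0.2998, 0.7024] rows 11.3
```

>>> arm_command --travel '[[0.36,0.9,0.217],[0.36,0.9,0.217],[0.36,0.9,0.217],[0.36,0.9,0.217],[0.36,0.9,0.217],[0.36,0.9,0.217],[0.36,0.9,0.217],[0.36,0.9,0.217],[0.36,0.9,0.217],[0.36,0.9,0.217]]' --delta_rot '[[-0.1833,-0.2998,0.7024],[-0.1833,-0.2998,0.7024],[-0.1833,-0.2998,0.7024],[-0.1833,-0.2998,0.7024],[-0.1833,-0.2998,0.7024],[-0.1833,-0.2998,0.7024],[-0.1833,-0.2998,0.7024],[-0.1833,-0.2998,0.7024],[-0.1833,-0.2998,0.7024],[-0.1833,-0.2998,0.7024]]' --grip 1

```text
time_s: 1.35
tcp_pos: [0.4775, -0.1548, 0.3306]
eef_rot: [-150.0, 0.0, -88.9]
contact_force: [-0.8, -0.5, -0.2]
gripper_width: 0.0875
gripper_force: 0.0
```

>>> arm_command --travel '[[0.158,0.39,0],[0.158,0.39,0],[0.158,0.39,0],[0.158,0.39,0],[0.158,0.39,0],[0.158,0.39,0]]' --delta_rot '[[0,0,0],[0,0,0],[0,0,0],[0,0,0],[0,0,0],[0,0,0]]'

```text
time_s: 2.1
tcp_pos: [0.5566, 0.0371, 0.3303]
eef_rot: [-150.1, -0.0, -89.2]
contact_force: [0.1, 0.6, -0.0]
gripper_width: 0.088
gripper_force: 0.0
```

Run:
```python
from p import *
done([.36,.9,.217],[-.1833,-.2998,.7024]); done([.158,.39,0],[0,0,0])
from h import *
c=cap('wrist','w1'); s=c['state']; p,R=cmd()
print(s['time_s'],s['tcp_pos']-p,(Ro.from_euler('xyz',s['eef_rot'],degrees=True)*R.inv()).as_rotvec(degrees=True),s['joints'].round(1)); print(c['mount'],c['camera_matrix'])
a=cv2.imread('pics/w1.png');cv2.imwrite('pics/w1x.png',cv2.resize(a,(800,600),interpolation=cv2.INTER_CUBIC))
```

```text
2.1 [-0.00044697 -0.00190208 -0.00022448] [-0.03212315  0.07736041 -0.17273278] [ 33.9 -12.5 -37.5  24.1 -41.9 -47.9]
[[ 3.11536215e-04 -9.62047892e-01 -2.72880481e-01  7.42873350e-02]
 [ 9.99999916e-01  3.72241466e-04 -1.70689849e-04  7.44686114e-04]
 [ 2.65789239e-04 -2.72880405e-01  9.62047927e-01 -1.61702914e-01]
 [ 0.00000000e+00  0.00000000e+00  0.00000000e+00  1.00000000e+00]] [[292.08053326   0.         257.7063194 ]
 [  0.         292.08053326 189.3590466 ]
 [  0.           0.           1.        ]]
```

View pics/w1x.png

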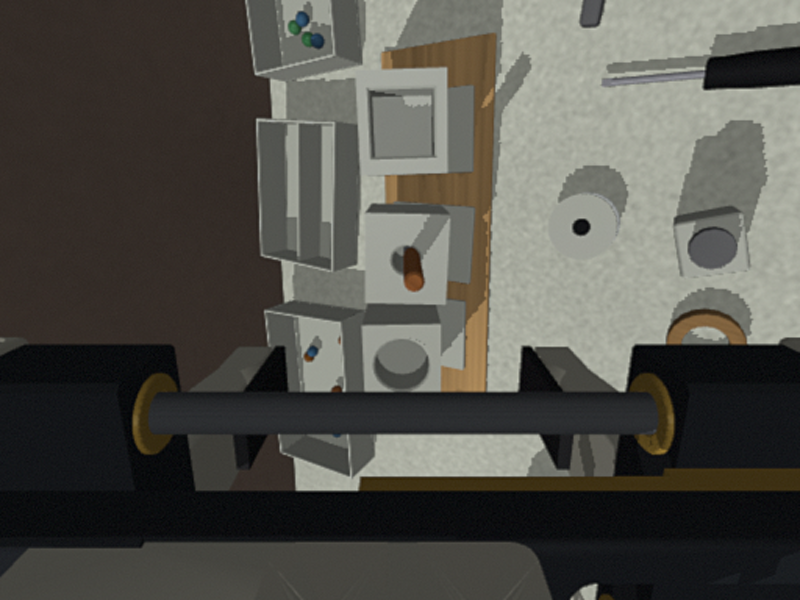

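The wrist view shows the square pocket centred at about (402,123), the bore block's corners at (367,213) and (446,304), the brush from (404,260) to its end at (414,284), and the round pocket at (401,363). I'll check these against the fit with each holder's offset left free.

```bash
cat > fit2.py <<'E'
import contextlib,io
with contextlib.redirect_stdout(io.StringIO()): from fit import *
W=load('w1'); k=1.5625
s_=W['state'];TT=np.eye(4);TT[:3,:3]=Ro.from_euler('xyz',s_['eef_rot'],degrees=True).as_matrix();TT[:3,3]=s_['tcp_pos'];TI=np.linalg.inv(TT@W['mount'])
W['R'],W['t']=TI[:3,:3],TI[:3,3]
wp=lambda u,v:np.array([u/k,v/k])
ob=[(c,X,uv,round(X[1]/.11)) for c,X,uv in obs]
ob=[(c,(X[0],X[1]-.11*h,0),uv,h) for c,X,uv,h in ob]
C=[(hx,-hy),(-hx,-hy),(-hx,hy),(hx,hy)]
for h,q in {-1:[(358,72),(447,67),(447,174),(364,174)],0:[(367,213),(448,213),(446,304),(365,304)]}.items():
    ob+=[(W,(*C[i],0),wp(*q[i]),h) for i in range(4)]
ob+=[(W,(0,-0,0),wp(401,363),1),(W,(0,0,0),wp(402,123),-1)]
P=lambda p,X,h:p[:3]+A(p[3])@np.array([X[0],X[1]+p[5+h],0])
g=lambda p:np.concatenate([raw(c,P(p,X,h))-uv for c,X,uv,h in ob]+[[(p[4]+p[6])*1e3]])
s=least_squares(g,[.68,.04,.1,0,-.11,0,.11],loss='soft_l1')
if __name__=='__main__':
    print(s.x[:3],np.degrees(s.x[3]),s.x[4:])
    for o,e in zip(ob,g(s.x)[:-1].reshape(-1,2)): print('T' if o[0] is T else 'S' if o[0] is S else 'W',o[3],o[1],e.round(1))
    a=A(s.x[3]);m=P(s.x,(0,0),0)
    # brush top: three views
    v=[(T,tp(331,178)),(S,sp(223,134)),(W,wp(414,284))]
    b=least_squares(lambda X:np.concatenate([raw(c,X)-uv for c,uv in v]),m)
    print('brush top',b.x,b.fun.round(1),'in mouth frame',a.T@(b.x-m),'mouth',m)
E
python3 fit2.py
```

```text
[0.68201593 0.03981027 0.10865334] 1.0667057612302144 [-0.11114805  0.00722215  0.11114805]
T 1 (0.038, 0.041999999999999996, 0) [0.4 0.3]
T 1 (0.038, -0.041999999999999996, 0) [-1.   0.7]
T 1 (-0.038, -0.041999999999999996, 0) [-1.4  1.3]
T 1 (-0.038, 0.041999999999999996, 0) [ 0.5 -0.7]
T 0 (0.038, 0.042, 0) [-1.2  1.5]
T 0 (0.038, -0.042, 0) [-1.8  1.5]
T 0 (-0.038, -0.042, 0) [-0.5 -1.8]
T 0 (-0.038, 0.042, 0) [ 0.6 -2. ]
T -1 (0.038, 0.041999999999999996, 0) [0.5 1.4]
T -1 (0.038, -0.041999999999999996, 0) [0.1 1.5]
T -1 (-0.038, -0.041999999999999996, 0) [-0.7  0.1]
T -1 (-0.038, 0.041999999999999996, 0) [-0.4 -1. ]
T 1 (0, 0.0, 0) [0.9 1.2]
T -1 (0, 0.0, 0) [ 0.4 -0.2]
S 1 (0, 0.0, 0) [0.9 0.5]
S -1 (0, 0.0, 0) [-0.2  0.8]
W -1 (0.038, -0.042, 0) [-0.2 -1.6]
W -1 (-0.038, -0.042, 0) [1.2 1.4]
W -1 (-0.038, 0.042, 0) [-0.2 -0.2]
W -1 (0.038, 0.042, 0) [-2.2  0. ]
W 0 (0.038, -0.042, 0) [-3.4  0.3]
W 0 (-0.038, -0.042, 0) [-1.4  0.1]
W 0 (-0.038, 0.042, 0) [-1.3 -1. ]
W 0 (0.038, 0.042, 0) [-0.6 -0.8]
W 1 (0, 0, 0) [ 2.1 -0.3]
W -1 (0, 0, 0) [0.9 0.1]
brush top [0.63350509 0.04822679 0.17802578] [-0.8 -0.1  0.4 -0.1 -0.1 -0.4] in mouth frame [-0.00718243  0.00209601  0.08425117] mouth [0.68188148 0.04703117 0.10865334]
```

Run:
```python
from h import *
i=cv2.imread('pics/w1.png')[120:205,215:315]; j=cv2.imread('pics/top0.png')[120:175,170:310]
a=cv2.resize(i,(600,510),interpolation=cv2.INTER_CUBIC)
cv2.imwrite('pics/w1c.png',a)
```

```text
(no output)
```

View pics/w1c.png

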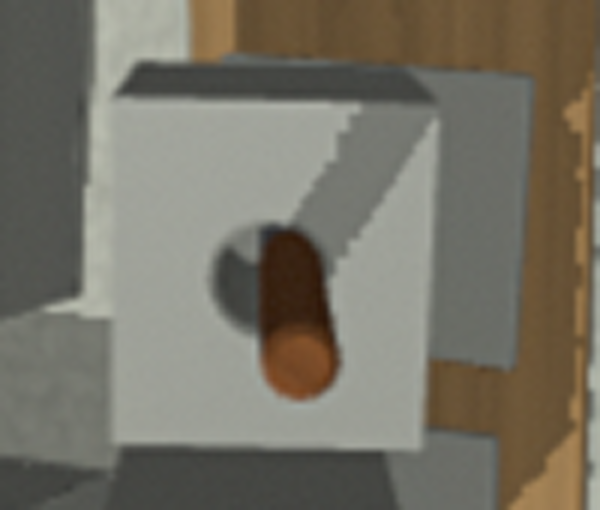

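The crop shows the bore face corners at (113,96), (438,105), (423,450) and (110,445). The hole is centred at (268,279) and the brush end at (301,363), so the brush leans towards the robot side.

```bash
cat > fit3.py <<'E'
import contextlib,io
with contextlib.redirect_stdout(io.StringIO()): from fit2 import *
cp=lambda u,v:np.array([215+u/6,120+v/6])
o2=[o for o in ob if not(o[3]==0)]
o2+=[(W,(*C[i],0),cp(*q),0) for i,q in enumerate([(113,96),(438,105),(423,450),(110,445)])]+[(W,(0,0,0),cp(268,279),0)]
o2+=[o for o in ob if o[3]==0 and o[0] is T]
# per holder x,y,yaw ; shared z
def pos(p,X,h):
    q=p[1+3*(h+1):4+3*(h+1)]; return np.array([q[0],q[1],p[0]])+A(q[2])@np.array([X[0],X[1],0])
g=lambda p:np.concatenate([raw(c,pos(p,X,h))-uv for c,X,uv,h in o2])
s=least_squares(g,[.11,.68,-.07,0,.68,.045,0,.68,.15,0],loss='soft_l1',f_scale=.7)
print('z',s.x[0]);print(s.x[1:].reshape(3,3).round(4))
for o,e in zip(o2,g(s.x).reshape(-1,2)): print('T' if o[0] is T else 'S' if o[0] is S else 'W',o[3],np.round(o[1][:2],3),e.round(1))
m=pos(s.x,(0,0),0);a=A(s.x[6])
v=[(T,tp(331,178)),(S,sp(223,134)),(W,cp(301,363))]
b=least_squares(lambda X:np.concatenate([raw(c,X)-uv for c,uv in v]),m)
print('brush top',b.x,b.fun.round(1),'in mouth frame',a.T@(b.x-m),'mouth',m)
w=[(T,tp(386,455)),(S,sp(471,223)),(W,wp(713,247))]
b=least_squares(lambda X:np.concatenate([raw(c,X)-uv for c,uv in w]),m); print('cap top',b.x,b.fun.round(1))
E
python3 fit3.py
```

```text
z 0.11076737541079816
[[ 0.6835 -0.0712  0.0456]
 [ 0.6783  0.0469 -0.0125]
 [ 0.6816  0.1508  0.0383]]
T 1 [0.038 0.042] [-0.  -0.1]
T 1 [ 0.038 -0.042] [-1.4 -0.5]
T 1 [-0.038 -0.042] [-1.2  0.2]
T 1 [-0.038  0.042] [ 0.6 -1.1]
T -1 [0.038 0.042] [0.1 2. ]
T -1 [ 0.038 -0.042] [-0.3  1.1]
T -1 [-0.038 -0.042] [-0.3 -0.3]
T -1 [-0.038  0.042] [-0.1 -0.4]
T 1 [0. 0.] [0.8 0.4]
T -1 [0. 0.] [ 0.4 -0.1]
S 1 [0. 0.] [ 0.2 -0.2]
S -1 [0. 0.] [-0.1  0.3]
W -1 [ 0.038 -0.042] [-1.5 -0.9]
W -1 [-0.038 -0.042] [0.2 0.5]
W -1 [-0.038  0.042] [ 0.3 -0.8]
W -1 [0.038 0.042] [-2.   0.8]
W 1 [0 0] [ 0.5 -0.1]
W -1 [0 0] [0.5 0. ]
W 0 [ 0.038 -0.042] [-0.4  0.1]
W 0 [-0.038 -0.042] [-0.1 -0.1]
W 0 [-0.038  0.042] [-0.6 -0.3]
W 0 [0.038 0.042] [ 0.2 -0.6]
W 0 [0 0] [ 0.3 -0.2]
T 0 [0.038 0.042] [-0.7  2.3]
T 0 [ 0.038 -0.042] [-1.3  3.5]
T 0 [-0.038 -0.042] [-0.8  0.1]
T 0 [-0.038  0.042] [ 0.2 -1.1]
brush top [0.63384217 0.04727887 0.17683591] [-0.4 -0.2  0.4 -0.  -0.  -0.2] in mouth frame [-0.00544581 -0.00017275  0.07943352] mouth [0.67827383 0.04689706 0.11076738]
cap top [0.4439675  0.01763681 0.07180788] [ 0.2 -0.1 -0.1  0.   0.1  0.1]
```

```bash
cat > g.py <<'E'
from p import *
Z=.1108
H={'sq':(.6835,-.0712,2.61),'bore':(.6783,.0469,-.72),'rd':(.6816,.1508,2.19)}
def mouth(h,x,y,z):
    R,a=hold(H[h][2]); return np.array([*H[h][:2],Z])+a@[x,y,z],R
E
python3 - <<'E'
from g import *
for z in(.12,.042): to(*mouth('bore',-.0045,0,z),z)
E
```

```text
0.12 [0.1148, 0.0174, -0.2361] [-0.0, -0.0, -0.0184] rows 2.1
0.042 [0.1928, 0.0164, -0.3712] [-0.0, -0.0, -0.0184] rows 3.3
```

>>> arm_command --travel '[[0.1148,0.0174,-0.2361],[0.1148,0.0174,-0.2361],[0.1148,0.0174,-0.2361],[0.1148,0.0174,-0.2361],[0.1408,0.017,-0.2811],[0.1668,0.0167,-0.3261],[0.1928,0.0164,-0.3712],[0.1928,0.0164,-0.3712],[0.1928,0.0164,-0.3712],[0.1928,0.0164,-0.3712]]' --delta_rot '[[0,0,-0.0184],[0,0,-0.0184],[0,0,-0.0184],[0,0,-0.0184],[0,0,-0.0184],[0,0,-0.0184],[0,0,-0.0184],[0,0,-0.0184],[0,0,-0.0184],[0,0,-0.0184]]'

```text
time_s: 3.4
tcp_pos: [0.6549, 0.0482, 0.1539]
eef_rot: [-150.3, -0.3, -90.5]
contact_force: [0.3, 0.9, 0.3]
gripper_width: 0.0876
gripper_force: 0.0
```

>>> arm_command --travel '[[0,0,0],[0,0,0],[0,0,0],[0,0,0],[0,0,0],[0,0,0]]' --delta_rot '[[0,0,0],[0,0,0],[0,0,0],[0,0,0],[0,0,0],[0,0,0]]' --grip 0 --newtons 30

```text
time_s: 4.15
tcp_pos: [0.6536, 0.0478, 0.1506]
eef_rot: [-150.6, -0.1, -90.8]
contact_force: [-1.1, 0.5, -1.0]
gripper_width: 0.0328
gripper_force: 0.0
```

Run:
```python
from g import *
done([.1928,.0164,-.3712],[0,0,-.0184])
from h import r
s=r.get_state(); print(s['tcp_pos'],cmd()[0],s['eef_rot'],s['gripper_width'],s['contact_force'])
# lift out along axis by 0.11
to(*mouth('bore',-.0045,0,.042+.11),'out')
# above cup: brush vertical, tip = TCP - 0.122
y=[-1,0,0]
to((.436,.242,.30),tool([0,0,-1],y),'over');
```

```text
[0.65356076 0.04784718 0.1506047 ] [0.6534 0.0472 0.1449] [-1.50570925e+02 -8.19092774e-02 -9.07612687e+01] 0.03282964468514022 [-1.10435141  0.49602786 -0.97972712]
out [-0.11, 0.0014, 0.1906] [-0.0, -0.0, -0.0] rows 1.8
over [-0.4348, 0.3896, 0.3102] [0.0021, 0.3333, 0.0078] rows 5.3
```

>>> arm_command --travel '[[0,0,0],[0,0,0],[0,0,0],[0,0,0],[0,0,0],[0,0,0]]' --delta_rot '[[0,0,0],[0,0,0],[0,0,0],[0,0,0],[0,0,0],[0,0,0]]'

```text
time_s: 4.9
tcp_pos: [0.6535, 0.0479, 0.1507]
eef_rot: [-150.6, -0.1, -90.8]
contact_force: [0.1, 0.2, 0.3]
gripper_width: 0.0153
gripper_force: 30.0
```

Run:
```python
from h import r
s=r.get_state(); print(s['tcp_pos'],s['eef_rot'],s['gripper_width'],s['gripper_force'],s['contact_force'],s['joints'],s['qd'])
```

```text
[0.65354395 0.04788878 0.1506871 ] [-1.50564211e+02 -7.95049511e-02 -9.07577534e+01] 0.015277247589986734 29.99841566554096 [0.12451297 0.18549033 0.25988802] [  3.99833346   7.23733226 -53.64612855  95.45520513  -2.41533984
 -99.56556645] [-0.06386933 -0.02996696 -0.05302434 -0.01176772 -0.04946861  0.05143353]
```

```bash
cat > kin.py <<'E'
import numpy as np,pickle,itertools
from scipy.optimize import least_squares
from scipy.spatial.transform import Rotation as Ro
E=lambda ax,d:Ro.from_euler(ax,d,degrees=True)
def fk(q,P,s4=1,s6=1):
    a1,h,L2,a3,L3,d,L6,d1=P; j=np.asarray(q)
    R1=E('z',j[0]);R2=R1*E('y',j[1]);R3=R1*E('y',j[1]-j[2]);R4=R3*E('x',s4*j[3]);R5=R4*E('y',-j[4]);R6=R5*E('x',s6*j[5])
    p=R1.apply([a1,d1,h])+R2.apply([0,0,L2])+R3.apply([L3,0,a3])+R4.apply([0,d,0])+R5.apply([L6,0,0])
    return p,R6
LO=np.array([-176.03,-82.01,-58.28,-173.87,-174.79,-173.66]);HI=np.array([176.03,121.73,71.71,95.51,-.11,173.66])
if __name__=='__main__':
    from h import load
    from plant import r
    D=[load('top0')['state'],load('w1')['state'],r.get_state()]
    rot=lambda s:E('xyz',s['eef_rot'])
    for s4,s6 in itertools.product((1,-1),(1,-1)):
        Q=[rot(s).inv()*fk(s['joints'],[0]*8,s4,s6)[1] for s in D]
        print(s4,s6,[(Q[0].inv()*q).magnitude()*57.3 for q in Q])
        f=lambda P:np.concatenate([fk(s['joints'],P,s4,s6)[0]-s['tcp_pos'] for s in D]+[1e-4*(P-np.array([0,.3,.5,0,.5,.1,.3,0]))])
        o=least_squares(f,[0,.3,.5,0,.5,.1,.3,0]); print(o.x.round(3),(1e3*o.fun[:9]).round(1))
E
python3 kin.py
```

```text
1 1 [0.0, 40.704850396580774, 25.281607007311948]
[ 0.635 -0.423  0.221  0.349 -0.194 -0.174 -0.126 -0.037] [-12.7 -15.6  83.1 -33.1  36.1 -94.    6.5 -28.1  10.9]
1 -1 [0.0, 48.26013026290678, 169.08691707442995]
[ 0.635 -0.423  0.221  0.349 -0.194 -0.174 -0.126 -0.037] [-12.7 -15.6  83.1 -33.1  36.1 -94.    6.5 -28.1  10.9]
-1 1 [0.0, 62.74467569961212, 166.12985683938115]
[ 0.     0.199  0.602 -0.     0.464 -0.192  0.382 -0.   ] [-0.  0.  0.  0.  0. -0. -0. -0.  0.]
-1 -1 [0.0, 5.6453403880209144e-14, 3.723018032110362e-14]
[ 0.     0.199  0.602 -0.     0.464 -0.192  0.382 -0.   ] [-0.  0.  0.  0.  0. -0. -0. -0.  0.]
```

```bash
cat > ik.py <<'E'
from kin import *
PP=[0,.199,.602,0,.464,-.192,.382,0]
s0=None
def Q0():
    from h import load
    s=load('top0')['state']; PQ=least_squares(lambda P:np.concatenate([fk(x['joints'],P,-1,-1)[0]-x['tcp_pos'] for x in (load('top0')['state'],load('w1')['state'])]+[1e-5*(P-PP)]),PP).x
    return PQ,fk(s['joints'],PQ,-1,-1)[1].inv()*E('xyz',s['eef_rot'])
PQ,TQ=Q0()
def FK(q): p,R=fk(q,PQ,-1,-1); return p,R*TQ
def ik(p,R,q0):
    f=lambda q:np.r_[(FK(q)[0]-p)*10,(FK(q)[1]*R.inv()).as_rotvec()*3]
    o=least_squares(f,np.clip(q0,LO+1e-3,HI-1e-3),bounds=(LO,HI),x_scale=30); return o.x,np.linalg.norm(o.fun)
def alls(p,R,n=25,seed=0):
    g=np.random.default_rng(seed); out=[]
    for _ in range(n):
        q0=g.uniform(np.maximum(LO,[-60,-60,-58,-173,-150,-173]),np.minimum(HI,[60,100,70,95,-1,173]))
        q,e=ik(p,R,q0)
        if e<1e-4 and not any(np.abs(q-x).max()<1 for x in out): out.append(q)
    return out
E
python3 - <<'E'
from ik import *
from g import *
for h,z in(('bore',.048),('rd',.025),('sq',.025)):
  for tilt in (0,10,20,30):
    p,_=mouth(h,0,0,z); t=np.radians(tilt)
    R=tool([np.sin(t),0,-np.cos(t)],[-1,0,0])
    print(h,tilt,[x.round(0).astype(int).tolist() for x in alls(p,R,12)])
E
```

```text
bore 0 [[21, 22, -7, 0, -61, -21]]
bore 10 [[23, 16, -19, 5, -46, -27]]
bore 20 [[26, 11, -32, 17, -29, -39]]
bore 30 []
rd 0 [[29, 25, -4, 0, -60, -29]]
rd 10 [[32, 20, -17, 7, -45, -37]]
rd 20 [[34, 15, -32, 24, -28, -54]]
rd 30 []
sq 0 [[10, 24, -6, 0, -60, -10]]
sq 10 [[12, 19, -16, 3, -45, -13]]
sq 20 [[13, 14, -28, 9, -28, -20]]
sq 30 []
```

Run:
```python
from ik import *
from g import *
for h,z in(('bore',.050),('rd',.029),('sq',.029)):
  for tilt in (23,25,27,29):
    p,_=mouth(h,0,0,z); t=np.radians(tilt); yw=np.radians(H[h][2])
    R=tool([np.sin(t)*np.cos(yw),np.sin(t)*np.sin(yw),-np.cos(t)],[-np.cos(yw),-np.sin(yw),0])
    q,e=ik(p,R,[26,11,-32,20,-28,-40]); print(h,tilt,q.round(1),round(e,4))
```

```text
bore 23 [ 25.6   9.7 -37.7  25.4 -23.8 -47.9] 0.0
bore 25 [ 24.7   8.9 -41.8  33.1 -19.4 -54.9] 0.0
bore 27 [ 22.    8.  -46.8  45.7 -14.2 -65.3] 0.0
bore 29 [ 13.1   7.1 -52.5  72.5  -7.  -84.5] 0.0
rd 23 [ 33.2  13.6 -37.4  32.2 -22.2 -59.2] 0.0
rd 25 [ 31.4  12.7 -42.   42.9 -17.6 -68.4] 0.0
rd 27 [ 26.7  11.8 -47.2  60.9 -12.4 -82.4] 0.0
rd 29 [  15.6   11.1  -50.9   92.4   -6.5 -104.2] 0.0
sq 23 [ 12.5  12.8 -30.9   9.5 -23.9 -17.8] 0.0
sq 25 [ 12.5  12.2 -33.8  12.4 -19.8 -20.7] 0.0
sq 27 [ 12.3  11.5 -37.3  16.9 -15.2 -25. ] 0.0
sq 29 [ 11.   10.8 -42.4  26.9  -9.  -34. ] 0.0
```

>>> arm_command --travel '[[-0.01,0.0001,0.0173],[-0.02,0.0002,0.0347],[-0.03,0.0003,0.052],[-0.04,0.0005,0.0693],[-0.05,0.0006,0.0866],[-0.06,0.0007,0.104],[-0.07,0.0009,0.1213],[-0.08,0.001,0.1386],[-0.095,0.0012,0.1646],[-0.11,0.0014,0.1906],[-0.11,0.0014,0.1906],[-0.11,0.0014,0.1906]]' --delta_rot '[[0,0,0],[0,0,0],[0,0,0],[0,0,0],[0,0,0],[0,0,0],[0,0,0],[0,0,0],[0,0,0],[0,0,0],[0,0,0],[0,0,0]]'

```text
time_s: 6.4
tcp_pos: [0.5985, 0.0486, 0.2455]
eef_rot: [-150.6, -0.1, -90.8]
contact_force: [0.2, 0.5, -0.7]
gripper_width: 0.0154
gripper_force: 30.0
```

Run:
```python
from g import *
done([-.11,.0014,.1906],[0,0,0])
from h import r,Ro
s=r.get_state(); p,R=cmd(); print(s['tcp_pos']-p,(Ro.from_euler('xyz',s['eef_rot'],degrees=True)*R.inv()).as_rotvec(degrees=True),s['gripper_width'],s['contact_force'],s['joints'].round(1))
```

```text
[0.00010398 0.00066542 0.00534041] [-0.07540687  0.5805099  -0.04474593] 0.015368396974791764 [ 0.16636337  0.5436146  -0.70031001] [ 30.1  -3.8 -44.1  32.8 -27.8 -57.2]
```

```bash
cat >> g.py <<'E'
def sync():
    from h import r
    s=r.get_state(); json.dump([list(s['tcp_pos']),Ro.from_euler('xyz',s['eef_rot'],degrees=True).as_quat().tolist()],open(F,'w'))
def tl(h,x,y,z,tilt):
    p,_=mouth(h,x,y,z); t=np.radians(tilt); w=np.radians(H[h][2])
    return p,tool([np.sin(t)*np.cos(w),np.sin(t)*np.sin(w),-np.cos(t)],[-np.cos(w),-np.sin(w),0])
def err():
    from h import r
    s=r.get_state(); p,R=cmd(); print('err mm',(1e3*(s['tcp_pos']-p)).round(2),(Ro.from_euler('xyz',s['eef_rot'],degrees=True)*R.inv()).as_rotvec(degrees=True).round(2),s['gripper_width'].round(4),s['contact_force'].round(1),s['joints'].round(1))
E
python3 - <<'E'
from g import *
sync(); to((.436,.242,.30),tool([0,0,-1],[-1,0,0]))
from ik import *
print(ik(np.array([.436,.242,.147]),tool([0,0,-1],[-1,0,0]),[45,0,0,0,-70,-20]))
E
```

```text
[-0.325, 0.3869, 0.1089] [0.0031, 0.3269, 0.008] rows 4.1
(array([ 5.16531932e+01,  7.69010927e+00, -2.72930933e+01,  1.24763841e-14,
       -5.50167974e+01, -5.16531932e+01]), np.float64(1.737507901111785e-14))
```

>>> arm_command --travel '[[-0.325,0.3869,0.1089],[-0.325,0.3869,0.1089],[-0.325,0.3869,0.1089],[-0.325,0.3869,0.1089],[-0.325,0.3869,0.1089],[-0.325,0.3869,0.1089],[-0.325,0.3869,0.1089],[-0.325,0.3869,0.1089]]' --delta_rot '[[0.0031,0.3269,0.008],[0.0031,0.3269,0.008],[0.0031,0.3269,0.008],[0.0031,0.3269,0.008],[0.0031,0.3269,0.008],[0.0031,0.3269,0.008],[0.0031,0.3269,0.008],[0.0031,0.3269,0.008]]'

```text
time_s: 7.4
tcp_pos: [0.4365, 0.2412, 0.2999]
eef_rot: [180.0, -0.1, -90.1]
contact_force: [0.3, -0.0, -0.5]
gripper_width: 0.0154
gripper_force: 30.0
```

Run:
```python
from g import *
done([-.325,.3869,.1089],[.0031,.3269,.008]); err()
from h import *
c=cap('side','s2'); crop('s2',215,160,345,300,4)
```

```text
Traceback (most recent call last):
  File "g.py", line 14, in err
    s=r.get_state(); p,R=cmd(); print('err mm',(1e3*(s['tcp_pos']-p)).round(2),(Ro.from_euler('xyz',s['eef_rot'],degrees=True)*R.inv()).as_rotvec(degrees=True).round(2),s['gripper_width'].round(4),s['contact_force'].round(1),s['joints'].round(1))
                                                                                                                                                                         ^^^^^^^^^^^^^^^^^^^^^^^^
AttributeError: 'float' object has no attribute 'round'
```

```bash
sed -i "s/s\['gripper_width'\].round(4)/round(s['gripper_width'],4)/" g.py
python3 - <<'E'
from g import *
err()
from h import *
c=cap('side','s2'); print(proj(c,[.4365,.2412,.173]),proj(c,[.436,.242,.06])); crop('s2',215,120,345,300,3.3)
E
```

```text
err mm [ 0.45 -0.79 -0.1 ] [-0.05  0.01 -0.07] 0.0154 [ 0.3 -0.  -0.5] [ 51.6   1.2 -13.6   0.  -75.3 -51.7]
[302.8 255.2] [298.3 282. ]
```

View pics/s2_c215_120.png

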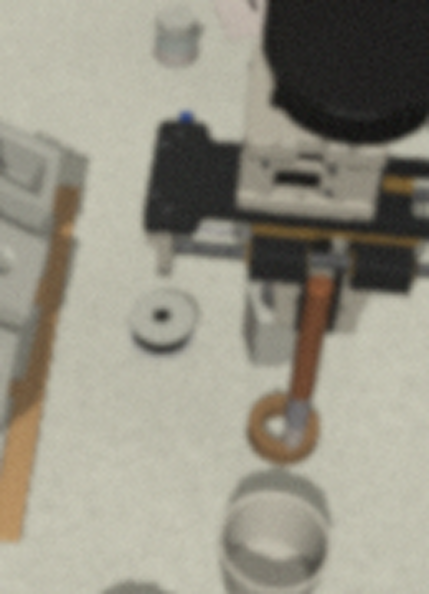

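The side view shows the brush held straight. Its tip is at crop (292,445), or (303.5,255) in the full image, which matches the predicted (302.8,255.2). The cup rim is centred below it, so I'll dip now.

>>> arm_command --travel '[[0,0,-0.06],[0,0,-0.12],[0,0,-0.17],[0,0,-0.22],[0,0,-0.26],[0,0,-0.29],[0,0,-0.308],[0,0,-0.308],[0,0,-0.308],[0,0,-0.308],[0,0,-0.308],[0,0,-0.308],[0,0,-0.26],[0,0,-0.2],[0,0,-0.12],[0,0,0],[0,0,0]]' --delta_rot '[[0,0,0],[0,0,0],[0,0,0],[0,0,0],[0,0,0],[0,0,0],[0,0,0],[0,0,0],[0,0,0],[0,0,0],[0,0,0],[0,0,0],[0,0,0],[0,0,0],[0,0,0],[0,0,0],[0,0,0]]'

```text
time_s: 9.57
tcp_pos: [0.438, 0.2434, 0.3055]
eef_rot: [-179.6, 0.3, -90.0]
contact_force: [-0.1, 0.1, -1.4]
gripper_width: 0.0152
gripper_force: 30.0
```

Run:
```python
from g import *
err()
# return: tip = TCP + .127 along tool z. Path: tip to bore
T=27
for x,z in((-.001,.185),(-.001,.14),(-.001,.10),(-.001,.07),(-.001,.051)):
    # tip lateral offset kept: TCP offset so that brush middle of bore (z=-40) stays on axis
    dx=np.tan(np.radians(30-T))
    to(*tl('bore',0.003+ dx*0.0,0,z,T),z)
_,a=hold(H['bore'][2])
for x,z in((.004,.185),(.004,.16),(.004,.051)):
    p,R=tl('bore',x,0,z,T); b=R.as_matrix()[:,2]; m,_=mouth('bore',0,0,0)
    print('tip in mouth frame',a.T@(p+.127*b-m),'at mouth',a.T@(p+b*(z/np.cos(np.radians(30-T)))-m))
```

```text
err mm [1.95 1.42 5.52] [ 0.34 -0.41  0.02] 0.0152 [-0.1  0.1 -1.4] [ 51.7   0.9 -13.2   0.1 -75.4 -51.7]
0.185 [0.3048, -0.388, -0.055] [-0.0019, -0.3, -0.0078] rows 4.0
0.14 [0.3498, -0.3885, -0.1329] [-0.0019, -0.3, -0.0078] rows 4.3
0.1 [0.3898, -0.389, -0.2022] [-0.0019, -0.3, -0.0078] rows 4.7
0.07 [0.4198, -0.3894, -0.2541] [-0.0019, -0.3, -0.0078] rows 5.0
0.051 [0.4388, -0.3897, -0.287] [-0.0019, -0.3, -0.0078] rows 5.2
tip in mouth frame [-2.64666644e-03 -5.11702524e-18  5.81740491e-02] at mouth [-5.69543917e-03 -6.16516485e-18  2.60208521e-17]
tip in mouth frame [-2.64666644e-03 -5.70394697e-18  3.31740491e-02] at mouth [-4.38524469e-03 -5.10835184e-18  1.64798730e-17]
tip in mouth frame [-2.64666644e-03 -1.75988107e-18 -7.58259509e-02] at mouth [ 1.32720326e-03 -1.66047237e-18  1.18178037e-17]
```

Run:
```python
from g import *
for z in(.185,.13,.09,.07,.049): to(*tl('bore',.004,0,z,27),z)
```

```text
0.185 [0.3065, -0.388, -0.054] [-0.0019, -0.3, -0.0078] rows 4.0
0.13 [0.3615, -0.3887, -0.1492] [-0.0019, -0.3, -0.0078] rows 4.4
0.09 [0.4015, -0.3892, -0.2185] [-0.0019, -0.3, -0.0078] rows 4.8
0.07 [0.4215, -0.3894, -0.2531] [-0.0019, -0.3, -0.0078] rows 5.0
0.049 [0.4425, -0.3897, -0.2895] [-0.0019, -0.3, -0.0078] rows 5.3
```

>>> arm_command --travel '[[0.3065,-0.388,-0.054],[0.3065,-0.388,-0.054],[0.3065,-0.388,-0.054],[0.3065,-0.388,-0.054],[0.3065,-0.388,-0.054],[0.3065,-0.388,-0.054],[0.3065,-0.388,-0.054],[0.3615,-0.3887,-0.1492],[0.3615,-0.3887,-0.1492],[0.3615,-0.3887,-0.1492],[0.3615,-0.3887,-0.1492]]' --delta_rot '[[-0.0019,-0.3,-0.0078],[-0.0019,-0.3,-0.0078],[-0.0019,-0.3,-0.0078],[-0.0019,-0.3,-0.0078],[-0.0019,-0.3,-0.0078],[-0.0019,-0.3,-0.0078],[-0.0019,-0.3,-0.0078],[-0.0019,-0.3,-0.0078],[-0.0019,-0.3,-0.0078],[-0.0019,-0.3,-0.0078],[-0.0019,-0.3,-0.0078]]'

```text
time_s: 10.95
tcp_pos: [0.6171, 0.0487, 0.2276]
eef_rot: [-152.8, 0.1, -90.6]
contact_force: [-0.4, 0.5, -0.3]
gripper_width: 0.0152
gripper_force: 30.0
```

Run:
```python
from g import *
done([.3615,-.3887,-.1492],[-.0019,-.3,-.0078]); err()
for z in(.11,.09,.07,.049): to(*tl('bore',.004,0,z,27),z)
from h import *
c=cap('wrist','w2'); crop('w2',170,100,330,230,3.75)
```

```text
err mm [0.34 1.08 2.24] [ 0.06 -0.15  0.08] 0.0152 [-0.4  0.5 -0.3] [ 28.8   0.1 -40.5  28.2 -28.2 -51.9]
0.11 [0.02, -0.0002, -0.0347] [-0.0, -0.0, -0.0] rows 0.3
0.09 [0.04, -0.0005, -0.0693] [-0.0, -0.0, -0.0] rows 0.6
0.07 [0.06, -0.0007, -0.1039] [-0.0, -0.0, -0.0] rows 1.0
0.049 [0.081, -0.001, -0.1403] [-0.0, -0.0, -0.0] rows 1.3
```

View pics/w2_c170_100.png

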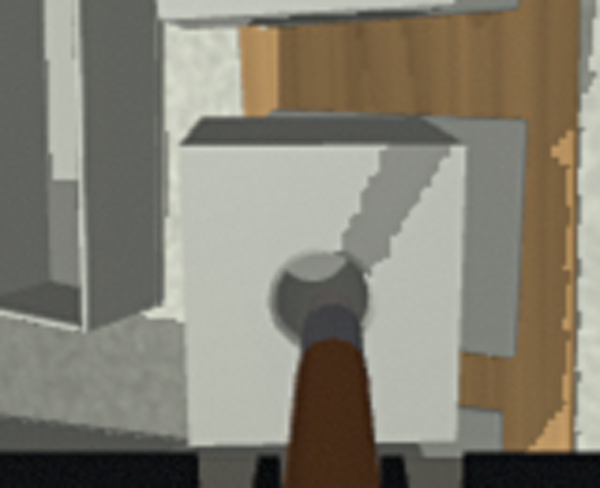

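Run:
```python
from g import *
from h import *
c=load('w2'); s=c['state'];T=np.eye(4);Rm=Ro.from_euler('xyz',s['eef_rot'],degrees=True).as_matrix();T[:3,:3]=Rm;T[:3,3]=s['tcp_pos'];I=np.linalg.inv(T@c['mount']);c['R'],c['t']=I[:3,:3],I[:3,3]
px=lambda X:((proj(c,X)-[170,100])*3.75).round(0)
tip=s['tcp_pos']+.127*Rm[:,2]
m,_=mouth('bore',0,0,0);_,a=hold(H['bore'][2])
print('tip',px(tip),'tip edges',px(tip+.007*Rm[:,0]),px(tip-.007*Rm[:,0]),px(tip+.007*Rm[:,1]),px(tip-.007*Rm[:,1]),'mouth',px(m),[px(m+a@[x,y,0]) for x,y in((.013,0),(-.013,0),(0,.013),(0,-.013))],a.T@(tip-m))
print('ferrule',[px(tip-Rm[:,2]*k+.0075*Rm[:,0]) for k in(.026,.058)])
```

```text
tip [327. 308.] tip edges [327. 283.] [327. 333.] [352. 308.] [301. 308.] mouth [322. 299.] [array([275., 300.]), array([369., 299.]), array([322., 345.]), array([322., 253.])] [-0.00092481  0.00128232  0.00494816]
ferrule [array([326., 305.]), array([326., 341.])]
```

Projecting the model gives the mouth at (322,299), where I see (320,299), and the ferrule end and handle start at 305 and 341, both as seen. The brush is aligned, so I'll insert it.

>>> arm_command --travel '[[0.01,-0.0001,-0.0173],[0.02,-0.0002,-0.0347],[0.03,-0.0003,-0.052],[0.04,-0.0005,-0.0693],[0.05,-0.0006,-0.0866],[0.06,-0.0007,-0.1039],[0.07,-0.0008,-0.1212],[0.075,-0.0009,-0.13],[0.081,-0.001,-0.1403],[0.081,-0.001,-0.1403],[0.081,-0.001,-0.1403],[0.081,-0.001,-0.1403]]' --delta_rot '[[0,0,0],[0,0,0],[0,0,0],[0,0,0],[0,0,0],[0,0,0],[0,0,0],[0,0,0],[0,0,0],[0,0,0],[0,0,0],[0,0,0]]'

```text
time_s: 12.5
tcp_pos: [0.6574, 0.0473, 0.1561]
eef_rot: [-153.0, 0.0, -90.7]
contact_force: [0.1, 0.6, 0.1]
gripper_width: 0.0155
gripper_force: 30.0
```

Run:
```python
from g import *
done([.081,-.001,-.1403],[0,0,0]); err()
```

```text
err mm [0.18 0.18 0.88] [ 0.02 -0.05  0.01] 0.0155 [0.1 0.6 0.1] [ 22.2   8.3 -45.9  44.3 -14.7 -64.1]
```

>>> arm_command --travel '[[0,0,0],[0,0,0],[0,0,0],[0,0,0],[0,0,0],[0,0,0],[0,0,0],[0,0,0]]' --delta_rot '[[0,0,0],[0,0,0],[0,0,0],[0,0,0],[0,0,0],[0,0,0],[0,0,0],[0,0,0]]' --grip 1

```text
time_s: 13.5
tcp_pos: [0.6573, 0.0472, 0.1557]
eef_rot: [-153.0, 0.0, -90.7]
contact_force: [0.3, -0.2, 0.5]
gripper_width: 0.086
gripper_force: 0.0
```

>>> arm_command --travel '[[-0.05,0,0.0866],[-0.1,0,0.1732],[-0.15,0,0.26],[-0.19,0,0.33],[-0.19,0,0.33],[-0.19,0,0.33],[-0.19,0,0.33]]' --delta_rot '[[0,0,0],[0,0,0],[0,0,0],[0,0,0],[0,0,0],[0,0,0],[0,0,0]]'

```text
time_s: 14.38
tcp_pos: [0.5621, 0.0469, 0.3194]
eef_rot: [-153.1, -0.1, -90.7]
contact_force: [0.4, 0.3, -0.0]
gripper_width: 0.0877
gripper_force: 0.0
```

Run:
```python
from g import *
done([-.19,0,.33],[0,0,0]); err()
from h import *
c=cap('wrist','w3'); s=c['state'];T=np.eye(4);Rm=Ro.from_euler('xyz',s['eef_rot'],degrees=True).as_matrix();T[:3,:3]=Rm;T[:3,3]=s['tcp_pos'];I=np.linalg.inv(T@c['mount']);c['R'],c['t']=I[:3,:3],I[:3,3]
X,_=mouth('bore',-.005,0,.08); print('expected brush top px',proj(c,X),'mouth',proj(c,mouth('bore',0,0,0)[0]),'rd',proj(c,mouth('rd',0,0,0)[0]),'bottle top',proj(c,[.444,.0178,.08]))
# 1st view: 512x384 mild enlargement
a=cv2.imread('pics/w3.png'); cv2.imwrite('pics/w3x.png',cv2.resize(a[60:330,190:512],None,fx=2.2,fy=2.2,interpolation=cv2.INTER_CUBIC))
```

```text
err mm [-0.13 -0.28 -0.89] [-0.06  0.09 -0.02] 0.0877 [ 0.4  0.3 -0. ] [ 34.2  -9.6 -34.7  21.8 -44.5 -47.8]
expected brush top px [257.2 176.6] mouth [250.6 163.4] rd [249.9 232.1] bottle top [450.9 148.1]
```

View pics/w3x.png

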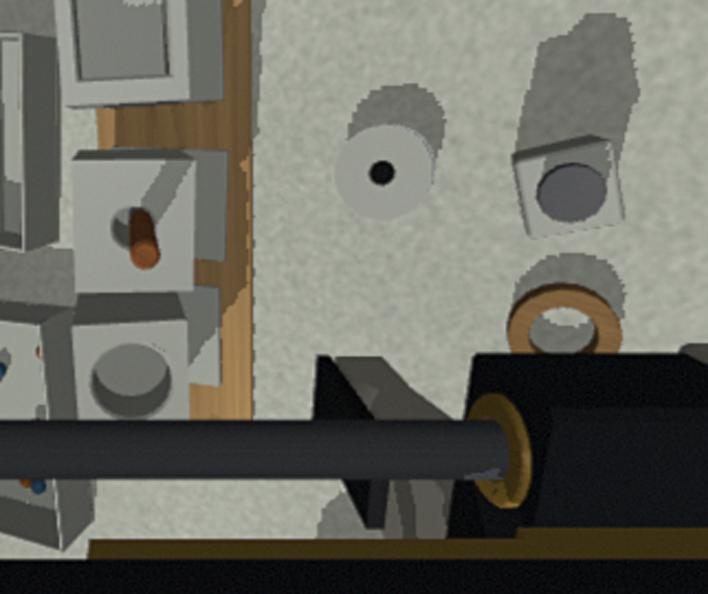

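The brush end is at (145,254), or (255.9,175.5) in the full image, against an expected (257.2,176.6), so it's seated. The bottle cap at (572,193) and round pocket at (131,381) also match predictions. The bottle's shoulder corners are at (513,154), (606,140), (624,218) and (529,237).

Run:
```python
from g import *
from h import *
c=load('w3'); q=[(513,154),(606,140),(624,218),(529,237)]
P=[onz(c,190+u/2.2,60+v/2.2,.066) for u,v in q]; print(P,np.mean(P,0),'cap',onz(c,190+572/2.2,60+193/2.2,.08))
for i in range(4):
    d=P[(i+1)%4]-P[i]; print(np.linalg.norm(d[:2]).round(4),np.degrees(np.arctan2(d[1],d[0])).round(1))
```

```text
[array([ 4.726e-01, -2.000e-04,  6.600e-02]), array([ 0.4327, -0.0079,  0.066 ]), array([0.4194, 0.0306, 0.066 ]), array([0.4596, 0.0436, 0.066 ])] [0.446075 0.016525 0.066   ] cap [0.4449 0.0175 0.08  ]
0.0406 -169.1
0.0407 109.1
0.0422 17.9
0.0457 -73.5
```

Run:
```python
from g import *
from ik import ik,FK
w=np.radians(16); R=tool([0,0,-1],[-np.cos(w),-np.sin(w),0])
for z in(.15,.065): to((.445,.0173,z),R,z); print(ik(np.array([.445,.0173,z]),R,[30,0,-10,0,-70,-30])[0].round(1))
```

```text
0.15 [-0.2345, -0.0597, -0.3405] [-0.04, 0.2984, 0.1823] rows 3.3
[ 27.7   2.2 -33.   -0.  -54.7 -11.7]
0.065 [-0.2345, -0.0597, -0.5105] [-0.04, 0.2984, 0.1823] rows 4.5
[ 27.7   8.9 -39.3  -0.  -41.7 -11.7]
```

>>> arm_command --travel '[[-0.2345,-0.0597,-0.3405],[-0.2345,-0.0597,-0.3405],[-0.2345,-0.0597,-0.3405],[-0.2345,-0.0597,-0.3405],[-0.2345,-0.0597,-0.3405],[-0.2345,-0.0597,-0.3405],[-0.2345,-0.0597,-0.3405],[-0.2345,-0.0597,-0.3405],[-0.2345,-0.0597,-0.39],[-0.2345,-0.0597,-0.44],[-0.2345,-0.0597,-0.48],[-0.2345,-0.0597,-0.5105],[-0.2345,-0.0597,-0.5105],[-0.2345,-0.0597,-0.5105],[-0.2345,-0.0597,-0.5105]]' --delta_rot '[[-0.04,0.2984,0.1823],[-0.04,0.2984,0.1823],[-0.04,0.2984,0.1823],[-0.04,0.2984,0.1823],[-0.04,0.2984,0.1823],[-0.04,0.2984,0.1823],[-0.04,0.2984,0.1823],[-0.04,0.2984,0.1823],[-0.04,0.2984,0.1823],[-0.04,0.2984,0.1823],[-0.04,0.2984,0.1823],[-0.04,0.2984,0.1823],[-0.04,0.2984,0.1823],[-0.04,0.2984,0.1823],[-0.04,0.2984,0.1823]]'

```text
time_s: 16.3
tcp_pos: [0.4456, 0.0176, 0.0663]
eef_rot: [-179.9, 0.0, -74.0]
contact_force: [-0.1, -0.3, -0.0]
gripper_width: 0.0878
gripper_force: 0.0
```

>>> arm_command --travel '[[0,0,0],[0,0,0],[0,0,0],[0,0,0],[0,0,0],[0,0,0],[0,0,0],[0,0,0]]' --delta_rot '[[0,0,0],[0,0,0],[0,0,0],[0,0,0],[0,0,0],[0,0,0],[0,0,0],[0,0,0]]' --grip 0 --newtons 40

```text
time_s: 17.3
tcp_pos: [0.4452, 0.0174, 0.0655]
eef_rot: [-180.0, 0.0, -74.0]
contact_force: [-0.2, -0.6, -0.5]
gripper_width: 0.0288
gripper_force: 40.0
```

Run:
```python
from g import *
done([-.2345,-.0597,-.5105],[-.04,.2984,.1823]); err()
T=27
to((.46,.0,.25),tool([0,0,-1],[-1,0,0]),'lift')
_,a=hold(H['sq'][2]);m,_=mouth('sq',0,0,0)
for x,z in((.004,.15),(.004,.09),(.004,.06),(.004,.040),(.004,.029)):
    p,R=tl('sq',x,0,z,T); M=R.as_matrix(); to(p,R,z)
    bot=p+.065*M[:,2]; print('   bottom corners in mouth frame', [(a.T@(bot+s*.022*M[:,1]-m)*1e3).round(1).tolist() for s in(1,-1)])
```

```text
err mm [0.16 0.06 0.49] [ 0.01 -0.03 -0.  ] 0.0288 [-0.2 -0.6 -0.5] [ 27.7   8.9 -39.3  -0.  -41.8 -11.7]
lift [0.03, -0.0346, 0.37] [-0.0, -0.0, -0.1778] rows 3.0
0.15 [0.3341, -0.1835, 0.3554] [0.0486, -0.2968, -0.146] rows 4.2
   bottom corners in mouth frame [[-21.4, -0.0, 86.2], [22.6, -0.0, 83.9]]
0.09 [0.394, -0.1808, 0.2515] [0.0486, -0.2968, -0.146] rows 4.0
   bottom corners in mouth frame [[-21.4, -0.0, 26.2], [22.6, -0.0, 23.9]]
0.06 [0.424, -0.1794, 0.1995] [0.0486, -0.2968, -0.146] rows 4.0
   bottom corners in mouth frame [[-21.4, 0.0, -3.8], [22.6, -0.0, -6.1]]
0.04 [0.444, -0.1785, 0.1649] [0.0486, -0.2968, -0.146] rows 4.0
   bottom corners in mouth frame [[-21.4, 0.0, -23.8], [22.6, -0.0, -26.1]]
0.029 [0.4549, -0.178, 0.1458] [0.0486, -0.2968, -0.146] rows 4.1
   bottom corners in mouth frame [[-21.4, 0.0, -34.8], [22.6, 0.0, -37.1]]
```

The opening of 28.8 mm matches the cap (30 mm) rather than the body (44 mm). I need to look before moving.

Run:
```python
from h import *
print(r.tips_ahead, {k:v for k,v in r.get_state().items() if k in('gripper_width','gripper_force','contact_force')})
c=cap('side','s4'); w=cap('wrist','w4'); 
print(proj(c,[.445,.0173,.08]),proj(c,[.445,.0173,0]))
s=cv2.imread('pics/s4.png')[150:260,240:350]; w=cv2.imread('pics/w4.png')
a=cv2.resize(s,(400,400),interpolation=cv2.INTER_CUBIC); b=cv2.resize(w,(400,300),interpolation=cv2.INTER_AREA); d=cv2.resize(w[150:300,150:380],(400,260),interpolation=cv2.INTER_CUBIC)
o=np.zeros((570,800,3),np.uint8);o[:400,:400]=a;o[:300,400:]=b;o[305:565,400:]=d
cv2.imwrite('pics/comp4.png',o)
```

```text
0.019 {'contact_force': array([-0.17212438, -0.64491515, -0.45502011]), 'gripper_force': 39.99776065349579, 'gripper_width': 0.028799534996040443}
[299.4 206.7] [296.8 224.7]
```

View pics/comp4.png

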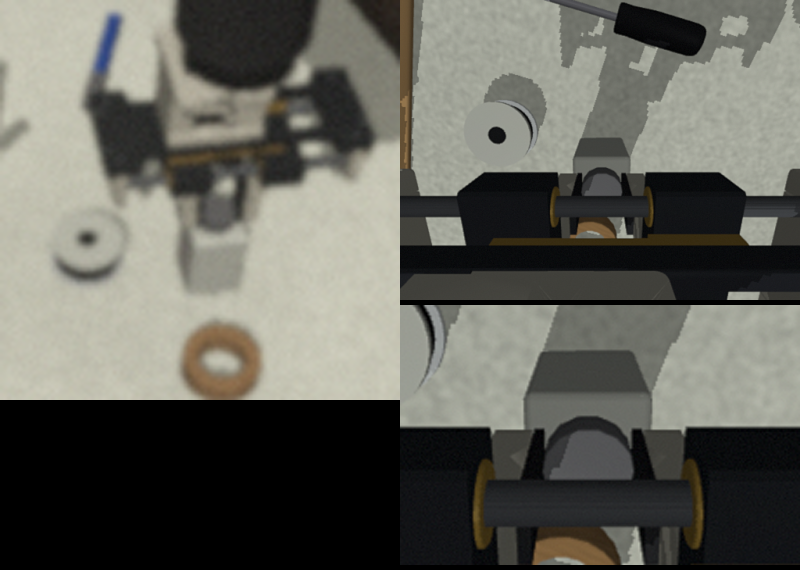

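Run:
```python
from h import *
c=load('w4'); M=np.linalg.inv(c['mount']); K=c['camera_matrix']
def px(x,y,z):
    p=K@((M@[x,y,z,1])[:3]); u=p[:2]/p[2]; return [round(400+(u[0]-150)*400/230),round(305+(u[1]-150)*260/150)]
for z in(.019,.01,0,-.001,-.0145): print(z,[px(x,y,z) for x,y in((.0095,-.0144),(.0095,.0144),(0,-.0144),(0,.0144))])
print('body top corners',[px(x,y,-.0005) for x,y in((.022,-.022),(.022,.022))],'cap top centre',px(0,0,-.0145),'cap top far',px(.015,0,-.0145),'cap base far',px(.015,0,-.0005))
print('foot', [px(x,y,.0655) for x,y in((.022,-.022),(.022,.022))])
```

```text
0.019 [[548, 408], [624, 408], [548, 431], [624, 431]]
0.01 [[546, 416], [626, 416], [546, 441], [625, 441]]
0 [[543, 427], [628, 427], [544, 452], [627, 452]]
-0.001 [[543, 428], [628, 428], [544, 453], [628, 453]]
-0.0145 [[540, 444], [632, 444], [540, 471], [631, 471]]
body top corners [[520, 392], [652, 392]] cap top centre [586, 471] cap top far [586, 427] cap base far [586, 412]
foot [[538, 348], [634, 348]]
```

Run:
```python
from h import *
c=load('w1'); M=np.linalg.inv(c['mount']); K=c['camera_matrix']
def px(x,y,z):
    p=K@((M@[x,y,z,1])[:3]); u=p[:2]/p[2]*1.5625; return u.round().astype(int).tolist()
for z in(.019,.0,-.019,-.03): print(z,[px(x,.044,z) for x in(.0095,-.0095)],[px(x,-.044,z) for x in(.0095,-.0095)])
s=load('s4');P=s['state']['tcp_pos'];print([proj(s,P+[0,0,d]) for d in(.0,-.019)])
```

```text
0.019 [[506, 327], [503, 369]] [[296, 327], [299, 368]]
0.0 [[517, 344], [513, 389]] [[285, 344], [288, 389]]
-0.019 [[530, 365], [526, 415]] [[271, 365], [275, 415]]
-0.03 [[539, 379], [535, 432]] [[261, 379], [266, 432]]
[array([298.9, 210.1]), array([298.2, 214.5])]
```

The wrist view shows the finger ends at about the reported TCP height: pad corners at (520,348) project to z of about -2 mm in the tool frame, not +19. That is why the fingers closed on the cap. I'll re-grip 19 mm lower, treating the TCP as the fingertips.

Run:
```python
from ik import *
from g import *
for h in('rd','sq'):
  for tilt in (22,24,25,26,27):
    p,R=tl(h,0.003,0,.010,tilt); q,e=ik(p,R,[26,11,-32,20,-28,-40]); print(h,tilt,q.round(1),round(e,4))
```

```text
rd 22 [ 32.5  16.  -35.4  30.1 -22.2 -56.7] 0.0
rd 24 [ 31.   15.1 -40.1  40.6 -17.5 -65.9] 0.0
rd 25 [ 29.3  14.6 -42.8  48.4 -14.9 -72.3] 0.0
rd 26 [ 26.4  14.1 -45.6  59.3 -12.1 -80.7] 0.0
rd 27 [ 21.5  13.7 -48.2  74.3  -9.  -91.5] 0.0
sq 22 [ 12.2  15.3 -29.2   8.8 -24.1 -16.9] 0.0
sq 24 [ 12.2  14.6 -32.1  11.4 -20.  -19.6] 0.0
sq 25 [ 12.2  14.2 -33.7  13.3 -17.8 -21.4] 0.0
sq 26 [ 12.1  13.9 -35.5  15.7 -15.5 -23.7] 0.0
sq 27 [ 11.8  13.6 -37.6  19.1 -12.8 -26.8] 0.0
```

>>> arm_command --travel '[[0,0,0],[0,0,0],[0,0,0],[0,0,0],[0,0,0],[0,0,0],[0,0,0],[0,0,0],[0,0,-0.012],[0,0,-0.024],[0,0,-0.036],[0,0,-0.036],[0,0,-0.036],[0,0,-0.036]]' --delta_rot '[[0,0,0],[0,0,0],[0,0,0],[0,0,0],[0,0,0],[0,0,0],[0,0,0],[0,0,0],[0,0,0],[0,0,0],[0,0,0],[0,0,0],[0,0,0],[0,0,0]]' --grip 1

```text
time_s: 19.15
tcp_pos: [0.4452, 0.0174, 0.0476]
eef_rot: [-180.0, 0.0, -74.0]
contact_force: [0.8, 0.8, -0.5]
gripper_width: 0.0875
gripper_force: 0.0
```

>>> arm_command --travel '[[0,0,0],[0,0,0],[0,0,0],[0,0,0],[0,0,0],[0,0,0],[0,0,0]]' --delta_rot '[[0,0,0],[0,0,0],[0,0,0],[0,0,0],[0,0,0],[0,0,0],[0,0,0]]' --grip 0 --newtons 40

```text
time_s: 20.02
tcp_pos: [0.4452, 0.0174, 0.0475]
eef_rot: [-180.0, 0.0, -74.0]
contact_force: [1.2, -1.1, -1.1]
gripper_width: 0.0437
gripper_force: 40.0
```

Run:
```python
from g import *
done([0,0,-.036],[0,0,0]); err()
T=26
_,a=hold(H['sq'][2]);m,_=mouth('sq',0,0,0)
for x,z in((.003,.15),(.003,.075),(.003,.06),(.003,.030),(.003,.0115)):
    p,R=tl('sq',x,0,z,T); M=R.as_matrix(); to(p,R,z)
    bot=p+.0475*M[:,2]; print('   bottom corners', [(a.T@(bot+s*.022*M[:,1]-m)*1e3).round(1).tolist() for s in(1,-1)])
```

```text
err mm [0.19 0.07 0.53] [ 0.01 -0.03 -0.  ] 0.0437 [ 1.2 -1.1 -1.1] [ 27.7  10.6 -40.5  -0.  -38.9 -11.7]
0.15 [0.3323, -0.1836, 0.3904] [0.0468, -0.2858, -0.1462] rows 4.4
   bottom corners [[-22.3, 0.0, 104.2], [21.6, 0.0, 101.1]]
0.075 [0.4073, -0.1802, 0.2605] [0.0468, -0.2858, -0.1462] rows 4.1
   bottom corners [[-22.3, -0.0, 29.2], [21.6, -0.0, 26.1]]
0.06 [0.4222, -0.1795, 0.2345] [0.0468, -0.2858, -0.1462] rows 4.1
   bottom corners [[-22.3, 0.0, 14.2], [21.6, 0.0, 11.1]]
0.03 [0.4522, -0.1782, 0.1826] [0.0468, -0.2858, -0.1462] rows 4.2
   bottom corners [[-22.3, 0.0, -15.8], [21.6, 0.0, -18.9]]
0.0115 [0.4707, -0.1773, 0.1505] [0.0468, -0.2858, -0.1462] rows 4.2
   bottom corners [[-22.3, 0.0, -34.3], [21.6, 0.0, -37.4]]
```

>>> arm_command --travel '[[0,0,0.1],[0,0,0.2],[0,0,0.3],[0.05,-0.03,0.3904],[0.15,-0.09,0.3904],[0.25,-0.14,0.3904],[0.3323,-0.1836,0.3904],[0.3323,-0.1836,0.3904],[0.3323,-0.1836,0.3904],[0.3573,-0.1825,0.347],[0.3823,-0.1813,0.304],[0.4073,-0.1802,0.2605],[0.4073,-0.1802,0.2605],[0.4073,-0.1802,0.2605],[0.4073,-0.1802,0.2605]]' --delta_rot '[[0,0,0],[0,0,0],[0.0156,-0.0953,-0.0487],[0.0312,-0.1905,-0.0975],[0.0468,-0.2858,-0.1462],[0.0468,-0.2858,-0.1462],[0.0468,-0.2858,-0.1462],[0.0468,-0.2858,-0.1462],[0.0468,-0.2858,-0.1462],[0.0468,-0.2858,-0.1462],[0.0468,-0.2858,-0.1462],[0.0468,-0.2858,-0.1462],[0.0468,-0.2858,-0.1462],[0.0468,-0.2858,-0.1462],[0.0468,-0.2858,-0.1462]]'

```text
time_s: 21.9
tcp_pos: [0.6487, -0.0725, 0.1791]
eef_rot: [-153.9, 0.0, -87.4]
contact_force: [0.2, 0.0, -1.6]
gripper_width: 0.0437
gripper_force: 40.0
```

Run:
```python
from g import *
done([.4073,-.1802,.2605],[.0468,-.2858,-.1462]); err()
for z in(.06,.045,.030,.0115): to(*tl('sq',.003,0,z,26),z)
```

```text
err mm [0.05 0.33 1.88] [ 0.02 -0.12  0.03] 0.0437 [ 0.2  0.  -1.6] [ 13.2   7.  -33.7  11.4 -24.  -20. ]
0.06 [0.0149, 0.0007, -0.026] [-0.0, 0.0, -0.0] rows 0.2
0.045 [0.0299, 0.0014, -0.0519] [-0.0, 0.0, -0.0] rows 0.5
0.03 [0.0449, 0.002, -0.0779] [-0.0, 0.0, -0.0] rows 0.7
0.0115 [0.0634, 0.0029, -0.11] [-0.0, 0.0, -0.0] rows 1.0
```

>>> arm_command --travel '[[0.0075,0.0003,-0.013],[0.0149,0.0007,-0.026],[0.0224,0.001,-0.039],[0.0299,0.0014,-0.0519],[0.0374,0.0017,-0.065],[0.0449,0.002,-0.0779],[0.0524,0.0024,-0.091],[0.058,0.0027,-0.1007],[0.0634,0.0029,-0.11],[0.0634,0.0029,-0.11],[0.0634,0.0029,-0.11],[0.0634,0.0029,-0.11]]' --delta_rot '[[0,0,0],[0,0,0],[0,0,0],[0,0,0],[0,0,0],[0,0,0],[0,0,0],[0,0,0],[0,0,0],[0,0,0],[0,0,0],[0,0,0]]'

```text
time_s: 23.4
tcp_pos: [0.6797, -0.0716, 0.1228]
eef_rot: [-154.0, -0.0, -87.4]
contact_force: [-6.4, -0.1, 4.0]
gripper_width: 0.0436
gripper_force: 40.0
```

Run:
```python
from g import *
done([.0634,.0029,-.11],[0,0,0]); err()
```

```text
err mm [-0.66 -0.25  0.53] [-0.01  0.02 -0.03] 0.0436 [-6.4 -0.1  4. ] [ 12.1  13.7 -35.4  15.5 -15.7 -23.5]
```

>>> arm_command --travel '[[0,0,0],[0,0,0],[0,0,0],[0,0,0],[0,0,0],[0,0,0],[0,0,0]]' --delta_rot '[[0,0,0],[0,0,0],[0,0,0],[0,0,0],[0,0,0],[0,0,0],[0,0,0]]' --grip 1

```text
time_s: 24.28
tcp_pos: [0.6804, -0.0713, 0.1227]
eef_rot: [-154.0, 0.0, -87.4]
contact_force: [0.5, 0.0, -0.4]
gripper_width: 0.0877
gripper_force: 0.0
```

>>> arm_command --travel '[[-0.015,0,0.03],[-0.035,0,0.07],[-0.06,0,0.12],[-0.1,0,0.2],[-0.14,0,0.28],[-0.17,0,0.34],[-0.17,0,0.34],[-0.17,0,0.34],[-0.17,0,0.34]]' --delta_rot '[[0,0,0],[0,0,0],[0,0,0],[0,0,0],[0,0,0],[0,0,0],[0,0,0],[0,0,0],[0,0,0]]'

```text
time_s: 25.4
tcp_pos: [0.5952, -0.0714, 0.2913]
eef_rot: [-154.1, -0.0, -87.4]
contact_force: [-0.4, 0.3, 0.1]
gripper_width: 0.0876
gripper_force: 0.0
```

Run:
```python
from g import *
done([-.17,0,.34],[0,0,0]); err()
from h import *
cap('wrist','w5'); cap('top','t5')
def wc(c):
    s=c['state'];T=np.eye(4);T[:3,:3]=Ro.from_euler('xyz',s['eef_rot'],degrees=True).as_matrix();T[:3,3]=s['tcp_pos'];I=np.linalg.inv(T@c['mount']);c['R'],c['t']=I[:3,:3],I[:3,3];return c
c=wc(load('w5'))
for x in(-.005,0,.005): print('cap top expected',x,proj(c,mouth('sq',x,0,.042)[0]))
# dark cap blob in the wrist picture near there
g=cv2.cvtColor(cv2.imread('pics/w5.png'),cv2.COLOR_BGR2HSV)
u,v=proj(c,mouth('sq',0,0,.042)[0]).astype(int); print('patch V around');print(g[v-32:v+33:4,u-32:u+33:4,2])
R=tool([0,0,-1],[-1,0,0])
to((.44,-.196,.20),R,'spool over'); to((.44,-.196,.047),R,'down')
from ik import ik
print(ik(np.array([.44,-.196,.047]),R,[0,10,-40,0,-40,0]))
```

```text
err mm [-0.2  -0.08 -0.94] [-0.02  0.1  -0.01] 0.0876 [-0.4  0.3  0.1] [ 15.4  -4.  -28.2   8.5 -40.8 -18. ]
cap top expected -0.005 [263.7 171.8]
cap top expected 0 [259.3 171.8]
cap top expected 0.005 [254.8 171.9]
patch V around
[[162 164 163 162 162 163 119 122 122 121 120 121 120 119 120 112 109]
 [164 165 128 137 141 113 115 116 117 115 115 114  71 100 119 112 109]
 [164 164 118 113  72  69  70  70  67  68  70  68  68 104 119 111 108]
 [162 165 114 111 108  74  74  76  78  82  84  89  91  95 114 111 108]
 [160 165 114 120 122 156 153 152 153 114 116 116 114 115  99 111 109]
 [161 162 103 121 123 154 151 153 111  36  36  84 116 114  97 110 109]
 [160 162 105 120 124 153 153 130  68  84  83  81  74 114  98 110 108]
 [160 161 104 121 126 156 153  42  85  82  82  82  80  84 100 110 109]
 [161 160  96 120 117 154 155  76  83  83  81  84  81  73 114 115 108]
 [162 160  98 121 116 153 154  75  84  84  81  81  82  95 147 114 109]
 [161 160  86  80 112 149 153 153  84  83  82  82  80 154 150 103 109]
 [163 159  87  70  69 149 153 154 140  82  79  85 152 150 148 116 109]
 [161 159 113 124 127 151 156 152 152 150 164 161 152 146 157 117 107]
 [160 158 158 158 157 157 157 157 157 156 156 157 156 157 157 113 107]
 [167 158 158 160 159 158 160 158 158 158 159 157 157 154 153 112 109]
 [175  93  69  70  71  68  71  71  70  71  72  80  81 100  82 106 106]
 [180  96  72  72  72  72  72  72  71  71  71  71  72  95 109 108 110]]
spool over [-0.3107, -0.2493, -0.1845] [-0.0066, 0.2889, -0.0285] rows 3.5
down [-0.3107, -0.2493, -0.4905] [-0.0066, 0.2889, -0.0285] rows 5.1
(array([-5.45764001e-01,  1.37138958e+01, -3.60720383e+01,  4.46693381e-13,
       -4.02140659e+01,  5.45764001e-01]), np.float64(4.0924411926782257e-13))
```

Run:
```python
from g import *
from h import *
c=load('w5');s=c['state'];T=np.eye(4);T[:3,:3]=Ro.from_euler('xyz',s['eef_rot'],degrees=True).as_matrix();T[:3,3]=s['tcp_pos'];I=np.linalg.inv(T@c['mount']);c['R'],c['t']=I[:3,:3],I[:3,3]
f=lambda x,y,z:proj(c,mouth('sq',x,y,z)[0])
print('face L/R',f(.038,0,0),f(-.038,0,0),'top/bot',f(0,-.042,0),f(0,.042,0))
print('pocket L/R',f(.027,0,0),f(-.027,0,0),'top/bot',f(0,-.027,0),f(0,.027,0))
for z in(.028,.034): print(z,'body L/R',f(.017,0,z),f(-.027,0,z),'top/bot',f(-.005,-.022,z),f(-.005,.022,z),'cap',f(.010,0,z+.014),f(-.020,0,z+.014))
g=cv2.cvtColor(cv2.imread('pics/w5.png'),cv2.COLOR_BGR2GRAY)
for v in(160,172,184,190): print(v,'u205..320',g[v,205:320].tolist())
print('u270 v125..225',g[125:225,270].tolist())
```

```text
face L/R [226.4 165.1] [286.6 164.3] top/bot [256.7 130.8] [256.8 196.5]
pocket L/R [235.3 165. ] [278.  164.4] top/bot [256.7 143.2] [256.8 185.4]
0.028 body L/R [243.8 169.5] [281.3 168.9] top/bot [262.7 150.4] [262.6 187.3] cap [250.4 172. ] [277.  171.6]
0.034 body L/R [244.  170.6] [282.1 170. ] top/bot [263.2 151.2] [263.  188.7] cap [250.7 173.1] [277.7 172.7]
160 u205..320 [150, 100, 78, 80, 81, 83, 80, 82, 80, 81, 81, 82, 81, 82, 81, 95, 83, 108, 165, 178, 179, 164, 159, 158, 158, 159, 161, 161, 125, 99, 102, 118, 119, 121, 119, 83, 103, 110, 119, 109, 106, 125, 152, 155, 150, 151, 150, 150, 151, 151, 152, 155, 124, 82, 50, 36, 32, 36, 40, 49, 59, 62, 60, 61, 59, 58, 52, 47, 65, 99, 111, 114, 114, 114, 111, 111, 111, 102, 94, 112, 118, 116, 109, 108, 107, 108, 107, 108, 109, 108, 108, 108, 108, 109, 104, 88, 91, 93, 89, 84, 82, 85, 89, 90, 89, 88, 87, 84, 101, 112, 112, 117, 165, 174, 176]
172 u205..320 [106, 78, 80, 83, 82, 80, 82, 81, 82, 81, 81, 82, 82, 80, 77, 67, 102, 164, 172, 171, 175, 169, 160, 157, 158, 159, 160, 161, 139, 104, 96, 115, 119, 118, 120, 90, 73, 104, 1
[... 1176 characters left out ...]
55, 154, 154, 154, 154, 153, 153, 154, 153, 154, 156, 153, 154, 155, 154, 154, 155, 155, 155, 157, 157, 111, 91, 91, 90, 89, 89, 88, 85, 85, 89, 92, 93, 93, 92, 94, 91, 86, 83, 83, 86, 88, 86, 85, 84, 84, 97, 112, 116, 164, 174, 176, 172, 167, 164]
u270 v125..225 [76, 80, 69, 67, 67, 80, 120, 121, 119, 120, 118, 120, 119, 118, 119, 118, 108, 94, 112, 101, 68, 67, 68, 69, 69, 71, 87, 107, 113, 114, 114, 114, 115, 104, 55, 58, 79, 79, 80, 79, 80, 81, 80, 78, 79, 80, 79, 80, 79, 80, 80, 79, 80, 79, 82, 80, 81, 79, 77, 95, 147, 153, 158, 154, 154, 153, 155, 154, 153, 155, 152, 126, 92, 102, 72, 69, 71, 71, 70, 74, 69, 71, 73, 70, 73, 72, 72, 71, 70, 70, 71, 72, 69, 71, 69, 67, 84, 140, 157, 156]
```

The numeric check puts the cap at v 171.3 (172.0 expected when seated, 173.1 if 6 mm high), with the body against the robot-side wall, so the bottle is down. Now the spool.

>>> arm_command --travel '[[-0.3107,-0.2493,-0.1845],[-0.3107,-0.2493,-0.1845],[-0.3107,-0.2493,-0.1845],[-0.3107,-0.2493,-0.1845],[-0.3107,-0.2493,-0.1845],[-0.3107,-0.2493,-0.1845],[-0.3107,-0.2493,-0.1845],[-0.3107,-0.2493,-0.24],[-0.3107,-0.2493,-0.3],[-0.3107,-0.2493,-0.36],[-0.3107,-0.2493,-0.41],[-0.3107,-0.2493,-0.45],[-0.3107,-0.2493,-0.4905],[-0.3107,-0.2493,-0.4905],[-0.3107,-0.2493,-0.4905],[-0.3107,-0.2493,-0.4905]]' --delta_rot '[[-0.0066,0.2889,-0.0285],[-0.0066,0.2889,-0.0285],[-0.0066,0.2889,-0.0285],[-0.0066,0.2889,-0.0285],[-0.0066,0.2889,-0.0285],[-0.0066,0.2889,-0.0285],[-0.0066,0.2889,-0.0285],[-0.0066,0.2889,-0.0285],[-0.0066,0.2889,-0.0285],[-0.0066,0.2889,-0.0285],[-0.0066,0.2889,-0.0285],[-0.0066,0.2889,-0.0285],[-0.0066,0.2889,-0.0285],[-0.0066,0.2889,-0.0285],[-0.0066,0.2889,-0.0285],[-0.0066,0.2889,-0.0285]]'

```text
time_s: 27.5
tcp_pos: [0.4409, -0.1959, 0.0484]
eef_rot: [-179.9, -0.0, -90.0]
contact_force: [-0.1, 0.1, -1.5]
gripper_width: 0.0877
gripper_force: 0.0
```

>>> arm_command --travel '[[0,0,0],[0,0,0],[0,0,0],[0,0,0],[0,0,0],[0,0,0],[0,0,0]]' --delta_rot '[[0,0,0],[0,0,0],[0,0,0],[0,0,0],[0,0,0],[0,0,0],[0,0,0]]' --grip 0 --newtons 40

```text
time_s: 28.38
tcp_pos: [0.4401, -0.196, 0.0475]
eef_rot: [-180.0, 0.0, -90.0]
contact_force: [0.1, -0.4, 0.6]
gripper_width: 0.0456
gripper_force: 40.0
```

Run:
```python
from g import *
done([-.3107,-.2493,-.4905],[-.0066,.2889,-.0285]); err()
T=26
to((.44,-.196,.24),tool([0,0,-1],[-1,0,0]),'lift')
_,a=hold(H['rd'][2]);m,_=mouth('rd',0,0,0)
for x,z in((.003,.15),(.003,.065),(.003,.012)):
    p,R=tl('rd',x,0,z,T); M=R.as_matrix(); to(p,R,z)
    bot=p+.0475*M[:,2]; print('   bottom edges', [(a.T@(bot+s*.0235*M[:,1]-m)*1e3).round(1).tolist() for s in(1,-1)])
```

```text
err mm [ 0.07 -0.01  0.49] [ 0.   -0.02 -0.  ] 0.0456 [ 0.1 -0.4  0.6] [ -0.5  13.7 -36.1  -0.  -40.3   0.5]
lift [-0.0, -0.0, 0.386] [-0.0, -0.0, -0.0] rows 3.1
0.15 [0.3385, 0.688, 0.3904] [0.0055, -0.2889, 0.0239] rows 6.9
   bottom edges [[-23.8, 0.0, 104.3], [23.1, 0.0, 101.0]]
0.065 [0.4234, 0.6913, 0.2432] [0.0055, -0.2889, 0.0239] rows 6.8
   bottom edges [[-23.8, 0.0, 19.3], [23.1, 0.0, 16.0]]
0.012 [0.4764, 0.6933, 0.1514] [0.0055, -0.2889, 0.0239] rows 6.8
   bottom edges [[-23.8, 0.0, -33.7], [23.1, -0.0, -37.0]]
```

Run:
```python
from g import *
for z in(.15,.065): to(*tl('rd',.003,.002,z,26),z)
```

```text
0.15 [0.3383, 0.692, 0.3904] [0.0055, -0.2889, 0.0239] rows 6.9
0.065 [0.4233, 0.6953, 0.2432] [0.0055, -0.2889, 0.0239] rows 6.8
```

>>> arm_command --travel '[[0,0,0.1],[0,0,0.2],[0,0,0.3],[0,0,0.4],[0.02,0.12,0.42],[0.04,0.24,0.42],[0.06,0.36,0.42],[0.08,0.48,0.42],[0.1,0.6,0.42],[0.15,0.692,0.42],[0.25,0.692,0.4],[0.3383,0.692,0.3904],[0.3383,0.692,0.3904],[0.3383,0.692,0.3904],[0.3383,0.692,0.3904]]' --delta_rot '[[0,0,0],[0,0,0],[0,0,0],[0,0,0],[0.001,-0.05,0.004],[0.002,-0.1,0.008],[0.003,-0.15,0.012],[0.004,-0.2,0.016],[0.005,-0.25,0.02],[0.0055,-0.2889,0.0239],[0.0055,-0.2889,0.0239],[0.0055,-0.2889,0.0239],[0.0055,-0.2889,0.0239],[0.0055,-0.2889,0.0239],[0.0055,-0.2889,0.0239]]'

```text
time_s: 30.25
tcp_pos: [0.6085, 0.1498, 0.2429]
eef_rot: [-154.0, 0.0, -87.8]
contact_force: [0.7, 0.2, -0.5]
gripper_width: 0.0456
gripper_force: 40.0
```

Run:
```python
from g import *
done([.3383,.692,.3904],[.0055,-.2889,.0239]); err()
for z in(.065,.05,.012): to(*tl('rd',.003,.002,z,26),z)
# spool offset in the hand: bottom flange seen from the wrist, bright rim extents along v are across y
from h import *
c=cap('wrist','w6'); M=np.linalg.inv(c['mount']);K=c['camera_matrix']
def px(x,y,z):
    p=K@((M@[x,y,z,1])[:3]); return (p[:2]/p[2]).round(1).tolist()
print('pred bottom flange far edge (tool x=+23.5)',px(.0235,0,.0475),'upper rim of it',px(.0235,0,.0435),'top flange far',px(.0235,0,-.0325))
g=cv2.cvtColor(cv2.imread('pics/w6.png'),cv2.COLOR_BGR2GRAY); u=int(px(.0235,0,.0475)[0]); print([ (v,int(g[v,u])) for v in range(155,260,1)])
```

```text
err mm [-0.61 -0.2   0.69] [ 0.02 -0.03  0.01] 0.0456 [ 0.7  0.2 -0.5] [ 39.4   1.  -37.   28.3 -34.  -58.3]
0.065 [0.085, 0.0033, -0.1472] [0.0, 0.0, 0.0] rows 1.4
0.05 [0.1, 0.0039, -0.1732] [0.0, 0.0, 0.0] rows 1.6
0.012 [0.1379, 0.0053, -0.239] [0.0, 0.0, 0.0] rows 2.2
pred bottom flange far edge (tool x=+23.5) [256.8, 178.2] upper rim of it [256.8, 179.5] top flange far [256.2, 218.1]
[(155, 128), (156, 128), (157, 127), (158, 128), (159, 128), (160, 128), (161, 128), (162, 128), (163, 128), (164, 128), (165, 128), (166, 127), (167, 126), (168, 126), (169, 126), (170, 126), (171, 127), (172, 126), (173, 128), (174, 127), (175, 123), (176, 88), (177, 78), (178, 92), (179, 70), (180, 17), (181, 10), (182, 11), (183, 11), (184, 9), (185, 14), (186, 11), (187, 13), (188, 10), (189, 10), (190, 16), (191, 9), (192, 8), (193, 13), (194, 15), (195, 12), (196, 6), (197, 10), (198, 15), (199, 12), (200, 7), (201, 9), (202, 12), (203, 13), (204, 9), (205, 8), (206, 14), (207, 10), (208, 25), (209, 64), (210, 75), (211, 77), (212, 76), (213, 78), (214, 105), (215, 133), (216, 125), (217, 126), (218, 124), (219, 124), (220, 124), (221, 124), (222, 125), (223, 124), (224, 124), (225, 124), (226, 123), (227, 125), (228, 124), (229, 126), (230, 124), (231, 124), (232, 124), (233, 122), (234, 124), (235, 124), (236, 122), (237, 122), (238, 123), (239, 136), (240, 135), (241, 133), (242, 132), (243, 142), (244, 169), (245, 171), (246, 164), (247, 90), (248, 20), (249, 16), (250, 23), (251, 29), (252, 29), (253, 31), (254, 33), (255, 37), (256, 40), (257, 41), (258, 46), (259, 47)]
```

The spool sits 1.9 mm towards -y in the hand: its edges are at v 175.5 and 214, against predictions of 178.2 and 218.1. I'll add 1 mm in y on insertion.

>>> arm_command --travel '[[0.03,0.003,-0.052],[0.06,0.0045,-0.104],[0.085,0.0053,-0.1472],[0.085,0.0053,-0.1472],[0.085,0.0053,-0.1472],[0.0925,0.0056,-0.16],[0.1,0.0059,-0.1732],[0.1075,0.0062,-0.186],[0.115,0.0065,-0.199],[0.1225,0.0068,-0.212],[0.13,0.007,-0.2252],[0.134,0.0072,-0.232],[0.1379,0.0073,-0.239],[0.1379,0.0073,-0.239],[0.1379,0.0073,-0.239],[0.1379,0.0073,-0.239]]' --delta_rot '[[0,0,0],[0,0,0],[0,0,0],[0,0,0],[0,0,0],[0,0,0],[0,0,0],[0,0,0],[0,0,0],[0,0,0],[0,0,0],[0,0,0],[0,0,0],[0,0,0],[0,0,0],[0,0,0]]'

```text
time_s: 32.3
tcp_pos: [0.6779, 0.1535, 0.1236]
eef_rot: [-154.0, 0.0, -87.8]
contact_force: [-7.4, 0.7, 6.1]
gripper_width: 0.0458
gripper_force: 40.0
```

Run:
```python
from g import *
done([.1379,.0073,-.239],[0,0,0]); err()
```

```text
err mm [-0.24 -0.17  0.89] [ 0.01 -0.05  0.  ] 0.0458 [-7.4  0.7  6.1] [ 27.1  13.9 -45.4  58.  -12.6 -80. ]
```

>>> arm_command --travel '[[0,0,0],[0,0,0],[0,0,0],[0,0,0],[0,0,0],[0,0,0],[0,0,0]]' --delta_rot '[[0,0,0],[0,0,0],[0,0,0],[0,0,0],[0,0,0],[0,0,0],[0,0,0]]' --grip 1

```text
time_s: 33.17
tcp_pos: [0.6782, 0.1537, 0.1232]
eef_rot: [-154.0, 0.0, -87.8]
contact_force: [-0.7, 0.4, -0.7]
gripper_width: 0.0873
gripper_force: 0.0
```

>>> arm_command --travel '[[-0.015,0,0.03],[-0.03,0,0.06],[-0.05,0,0.1],[-0.08,0,0.16],[-0.11,0,0.22],[-0.14,0,0.28],[-0.19,0,0.38],[-0.19,0,0.38],[-0.19,0,0.38],[-0.19,0,0.38]]' --delta_rot '[[0,0,0],[0,0,0],[0,0,0],[0,0,0],[0,0,0],[0,0,0],[0,0,0],[0,0,0],[0,0,0],[0,0,0]]'

```text
time_s: 34.42
tcp_pos: [0.5829, 0.1533, 0.3119]
eef_rot: [-154.1, -0.1, -87.8]
contact_force: [-0.4, 0.2, -0.2]
gripper_width: 0.0877
gripper_force: 0.0
```

Run:
```python
from g import *
done([-.19,0,.38],[0,0,0]); err()
from h import *
c=cap('wrist','w7');s=c['state'];T=np.eye(4);T[:3,:3]=Ro.from_euler('xyz',s['eef_rot'],degrees=True).as_matrix();T[:3,3]=s['tcp_pos'];I=np.linalg.inv(T@c['mount']);c['R'],c['t']=I[:3,:3],I[:3,3]
f=lambda h,x,y,z:proj(c,mouth(h,x,y+.001,z)[0])
for z in(.042,.050): print(z,'flange L/R',f('rd',.020,0,z),f('rd',-.027,0,z),'top/bot',f('rd',-.0035,-.0235,z),f('rd',-.0035,.0235,z),'hole',f('rd',-.0035,0,z))
print('brush top',proj(c,mouth('bore',-.005,0,.08)[0]),'bottle cap',proj(c,mouth('sq',-.008,0,.042)[0]))
g=cv2.cvtColor(cv2.imread('pics/w7.png'),cv2.COLOR_BGR2GRAY)
h=f('rd',-.0035,0,.042).astype(int);print(h)
print('row',[(u,int(g[h[1]-4,u])) for u in range(h[0]-40,h[0]+41,2)]);print('col',[(v,int(g[v,h[0]])) for v in range(h[1]-40,h[1]+41,2)])
```

```text
err mm [-0.17 -0.4  -0.83] [-0.07  0.07 -0.02] 0.0877 [-0.4  0.2 -0.2] [ 42.9  -4.1 -31.3  23.8 -45.1 -55.1]
0.042 flange L/R [242.4 166.9] [281.5 166.4] top/bot [262.1 147. ] [261.9 185.6] hole [262.  166.6]
0.05 flange L/R [242.5 168.3] [282.5 167.7] top/bot [262.7 147.9] [262.5 187.3] hole [262.6 168. ]
brush top [274.1  70.8] bottle cap [273.7 -56.4]
[262 166]
row [(222, 77), (224, 78), (226, 92), (228, 135), (230, 150), (232, 150), (234, 152), (236, 81), (238, 106), (240, 115), (242, 39), (244, 14), (246, 33), (248, 140), (250, 142), (252, 141), (254, 142), (256, 141), (258, 141), (260, 142), (262, 143), (264, 134), (266, 78), (268, 102), (270, 143), (272, 142), (274, 140), (276, 139), (278, 138), (280, 139), (282, 139), (284, 139), (286, 140), (288, 150), (290, 149), (292, 149), (294, 149), (296, 147), (298, 102), (300, 123), (302, 127)]
col [(126, 64), (128, 75), (130, 114), (132, 111), (134, 113), (136, 112), (138, 111), (140, 89), (142, 33), (144, 4), (146, 16), (148, 118), (150, 142), (152, 141), (154, 140), (156, 139), (158, 140), (160, 141), (162, 143), (164, 118), (166, 58), (168, 61), (170, 108), (172, 144), (174, 141), (176, 141), (178, 139), (180, 141), (182, 140), (184, 141), (186, 145), (188, 146), (190, 144), (192, 120), (194, 120), (196, 120), (198, 121), (200, 161), (202, 161), (204, 167), (206, 163)]
```

>>> arm_command --travel '[[-0.04,-0.1,0.05],[-0.08,-0.2,0.06],[-0.08,-0.22,0.06],[-0.08,-0.22,0.06],[-0.08,-0.22,0.06],[-0.08,-0.22,0.06],[-0.08,-0.22,0.06],[-0.08,-0.22,0.06]]' --delta_rot '[[0,0,0],[0,0,0],[0,0,0],[0,0,0],[0,0,0],[0,0,0],[0,0,0],[0,0,0]]'

```text
time_s: 35.48
tcp_pos: [0.5432, 0.0441, 0.343]
eef_rot: [-154.0, -0.0, -87.8]
contact_force: [-0.2, 0.6, -0.7]
gripper_width: 0.0873
gripper_force: 0.0
```

```bash
cat > fin.py <<'E'
from g import *
from h import *
from scipy.optimize import least_squares
c=cap('wrist','w8');s=c['state'];T=np.eye(4);T[:3,:3]=Ro.from_euler('xyz',s['eef_rot'],degrees=True).as_matrix();T[:3,3]=s['tcp_pos'];I=np.linalg.inv(T@c['mount']);c['R'],c['t']=I[:3,:3],I[:3,3]
g=cv2.imread('pics/w8.png').astype(int);V=g.max(2)
def local(h,u,v,z): # holder-frame x,y of pixel on plane at height z above mouth
    o,d=ray(c,u,v);m,_=mouth(h,0,0,z);_,a=hold(H[h][2]);k=((m-o)@a[:,2])/(d@a[:,2]);return (a.T@(o+k*d-m)*1e3).round(1)[:2]
def blob(mask,p,r=22):
    u,v=p.astype(int);w=mask[max(v-r,0):v+r,u-r:u+r].astype(np.uint8);n,l,st,ce=cv2.connectedComponentsWithStats(w)
    return [(st[i,:4]+[u-r,max(v-r,0),0,0]).tolist()+[int(st[i,4])] for i in range(1,n) if st[i,4]>25]
pb=proj(c,mouth('bore',-.005,0,.08)[0]);pc=proj(c,mouth('sq',-.007,0,.042)[0]);pr=proj(c,mouth('rd',-.006,.001,.042)[0])
print('pred',pb,pc,pr)
print('brush',blob((g[:,:,2]-g[:,:,0]>40)&(g[:,:,2]>110),pb)); print('cap',blob(abs(V-82)<12,pc)); print('hub',blob(V<90,pr,9))
for h in H: print(h,'face',[proj(c,mouth(h,x,y,0)[0]).tolist() for x,y in((.038,0),(-.038,0),(0,-.042),(0,.042))])
a,b=load('top0')['img'].astype(int),cap('top','t8')['img'].astype(int)
d=(abs(a-b).max(2)>40)
for n,X in {'cup':(.436,.242,.05),'tape':(.437,.1,.02),'reel':(.54,.0,.026)}.items():
    u,v=proj(load('top0'),X).astype(int); print(n,int(d[v-20:v+20,u-20:u+20].sum()))
E
python3 fin.py
```

```text
pred [249.7 169.6] [248.9  67.4] [245.4 232.8]
brush [[245, 165, 8, 7, 37], [242, 169, 9, 6, 28]]
cap [[233, 49, 30, 3, 55], [238, 55, 25, 26, 484]]
hub [[243, 230, 9, 8, 48]]
sq face [[214.7, 71.4], [270.1, 71.5], [242.0, 37.7], [243.2, 103.4]]
bore face [[218.2, 156.1], [269.5, 157.8], [245.0, 128.2], [243.2, 184.2]]
rd face [[216.7, 222.0], [264.6, 220.8], [240.4, 196.1], [241.2, 245.4]]
cup 0
tape 1386
reel 309
```

The wrist numbers confirm brush, bottle cap and spool hub within about 2 px of their seated positions, and the cup pixels are unchanged. The tape and reel patches do differ, most likely because the gripper now hangs over them; the arm never came near either one. Handing in.

```bash
python3 -c "
from plant import close_job
print(close_job())"
```

```text
the job is handed in; nothing more can be done
None
```

I dipped the brush and returned it to its bore, put the bottle and spool in their pockets, and handed the job in at about 36 s; by the final camera checks all three are fully down and the cup has not moved, but no verdict came back.

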